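Free the pan lift's pawl with a rod and wind the pan down onto the burner

TASK

The square pan hangs above the burner on its hand-wound lift, locked by the yellow ratchet pawl. Take the wooden-handled rod, put its tip under the pawl's tab and flick the pawl up and right over, so that it stays laid back clear of the ratchet wheel, then lay the rod down gently, on its rest or flat on the counter. Then turn the red ball knob clockwise until the pan sits fully down on the burner and let go; only the rod may touch the pawl, nothing may touch the pan, and leave the blue bowl, the jar and the cup standing where they are.

Things in the scene. Friction and masses are not known exactly. Their poses are not given: they have to be found in the camera images.
- lift: Hand-wound pan lift fixed to the counter. Origin: on the counter under the knob's axis; x points away from its operator's side, roughly to the robot's left (yaw 1.25 to 1.8), y roughly back to the robot, z up. In these axes u = (cos30, 0, sin30) runs up its sloping panel, n = (-sin30, 0, cos30) out of it. The burner is at x 100, y -240 mm; the mast at x 100 to 130, y -20 to 20 mm is 342 mm high.
- panel (a point): Point on the flat aluminium panel of the grey gearbox, on the knob's axis, 150 mm above the lift's origin; its axes are the lift's. The panel slopes 30 degrees, low edge to the robot's right: it reaches 75 mm either way along u, from y = -80 to +135 mm. In the entries below, u, y and n distances are measured from this point.
- ball_center (a point): Centre of the smooth red ball knob, 48 mm across, on a 16 mm stem, 75 mm out along n. The knob turns about n, so the gripper must point along -n (30 degrees from vertical) with its grasp point at this centre; gripped higher it slips out. Around the stem is the ratchet wheel, radius 45 mm, teeth up to 21 mm above the panel.
- knob (a joint): Angle of the ball knob in rad, 0 to 1.4, growing clockwise as seen from outside, looking along -n. 1.4 is the end stop: pan fully down. Starts between 0 and 0.25. Friction holds it where it is left, also with the pawl free; turning takes under 0.5 N m. With the pawl in the teeth it blocks at about 0.3; pressed against the pawl it jams it: turn back 0.05.
- pan (a joint): Height of the square steel pan (160 x 150 mm, 35 mm deep) relative to its top position, in m: 0 raised, -0.063 sitting fully on the burner. Geared to the knob: -0.045 m per rad.
- pawl (a joint): Angle of the yellow pawl (60 g) in rad: about 0 lying in the teeth, growing as its free end is lifted and swung over to +y of the lift, stop at 2.4. It falls back in below about 1.5, over to the stop beyond about 1.65. Pivot line: parallel to u at y = 85, n = 32 mm, between lugs up to n = 40 mm and u = -25 to 25 mm.
- pawl_tab (a point): Point on the axis of the pawl's lifting tab, a yellow bar 8 mm thick parallel to u that sticks out down the slope from the pawl's free end, u = -5 to -55 mm; this point is at u = -30. With the pawl in the teeth it is at y = 48, n = 34 mm; the tab circles the pivot line at 37 mm radius. Under it 30 mm are free above the panel, where u is below -22 mm.
- rod: Loose rod, 70 g. Origin: middle of the wooden handle, which is 100 mm long and 14 x 14 mm square; x points along the rod to its tip; a steel shaft 8 mm thick goes on from the handle, the tip is 130 mm from the origin. At the start it lies level on its rest, its tip roughly to the robot's left, origin 42 mm above the counter.
- rod_tip (a point): The end of the rod's steel shaft, on its axis.
- rest: Fixed dark wooden rest for the rod. Origin: underside centre on the counter; x along the rod. Base 120 x 50 mm, 8 mm thick, with two saddles 12 mm thick, at x = -40 and +40 mm, whose floors are 35 mm above the counter; between them the handle is free to grip. Each saddle is a channel 20 mm wide with cheeks 7 mm high.
- bowl: Blue bowl, 120 mm across, 65 mm high, bystander. Origin: underside centre.
- jar: Green jar, 70 mm across, 80 mm high, bystander. Origin: underside centre.
- cup: Terracotta-coloured cup, 64 mm across, 60 mm high, bystander. Origin: underside centre.
Mind the look-alikes: they are no part of the job. What is meant by the rod is not pink or turquoise, and is the larger of those in its own colour.

How it is judged:
By the outcome, as a careful person would: the job done as asked, in the order asked, and still so for the second after the job is handed in, with the robot touching nothing.
It also fails if it takes over 67 s, if anything falls off the work surface, if the arm or the gripper's body presses on something with over 40 N, if the wrist force passes 120 N, or if a joint passes its speed limit or range.

ROBOT

A 6-joint arm with a two-finger parallel gripper is mounted at the origin on the work surface. World frame = base frame: x ahead of the robot, y to its left, z up, the work surface at z = 0. Lengths are in m, angles in rad, forces in N, time in s.
With the tool pointing down it reaches from about 0.425 to 0.95 m from the base axis. Payload 3.5 kg.
Tool frame: the origin (TCP) lies midway between the tips of the shut fingers; the grasp point (between the pads) lies 19 mm behind it; x points along the fingers, y is the direction in which the jaws open and shut, and the axes are right-handed (so a half turn about x gives the same grasp; the last joint's range is limited). The gripper opens to 85 mm and grips with 20 to 120 N. Pads are 22 mm wide; open, the fingers measure 114 mm over their backs; the gripper's body (76 mm by 85 mm) begins 54 mm behind the grasp point. The pads swing forward as they close: fully open they stand 13 mm farther back than shut.
Start: joints at [1.069, 0.286, 1.577, -0, 1.279, -0.15], TCP at [0.233, 0.634, 0.231] pointing down, gripper open.
Joint ranges: [-2.77, 2.77], [-0.9, 2.22], [0.21, 2.48], [-1.53, 4.67], [0.24, 2.81], [-2.84, 2.84]. Speed limits (rad/s): [2.79, 2.79, 3.14, 3.14, 3.14, 3.14].

INTERFACE

Orientations are given as a unit quaternion [x, y, z, w].
In Python, from plant import sensors, optics, ctrl gives the robot as it stands.
- The arm moves only by the tool arm_command, never from a script. Its argument "increments" is a list that holds one entry, the list of rows, each a list of 4 numbers: the shift along the tool's x, y, z in cm, then the turn about the tool's x in rad. A call has 1 to 20 rows; each row shifts and turns the commanded pose from where the row before left it, along the tool's axes as they then stand; what a row does not reach is not made up. A row lasts 1/8 s, in which the tool goes at most 62.5 mm and 10.7 degrees, less where a joint would pass 70% of its speed; a pose out of reach is approached as far as the arm can. A call with a gripper value outside its range is refused whole. "grip" is the finger opening in cm, from 0 to 8.54, set as the call begins (left out, the last holds). The fingers move at their own pace and stop on an object; "grip_force" is the grip in N (left out, the last holds). Time passes only in rows, so rows that do not move let the fingers close. It gives the time, the measured TCP pose, the force and the opening at its end, in the units of the state.
- sensors.get_state(): the state, without advancing time (a new reading comes with each control period).
- optics.read_camera(name): name is "scene" or "top" or "wrist"; returns the picture (420x560x3 uint8, blue, green, red); there is no depth.
- optics.camera_model(name): a dict with "camera_matrix" (3x3 intrinsics, pixels), "world_from_camera" (4x4, takes a point from camera to world coordinates); the wrist camera has in their place "mount" (4x4, takes a point from camera to tool coordinates, whose origin is the TCP and whose axes are the tool frame's). Camera axes: x right, y up, looking along -z (the intrinsics and any distortion apply to the point x, -y, -z); pixel columns grow to the right and rows downward; lengths in m; the calibration is good to about 2 mm. A picture is of the moment at which its call begins: read the wrist's pose just before it. camera_model takes no time and is no camera call.
- ctrl.sign_off(): hands the job in, once; it reports no verdict.
Trained networks look in the newest picture that a camera, given by its name, has taken for a name from the list of things; names that differ only in an ending like _2 or _b are one class to them, and where a whole thing is asked for, a point or a joint stands for the part that bears it (a point fixed in the world has none). Each returns a list of dicts, best first, with "conf" (0 to 1); they miss things now and then, are a little off and sometimes report something else, mostly with a low value. They report only what shows in the picture. A call takes as long as a camera call. They do not tell look-alikes from the thing itself.
- optics.boxes_of(camera, query): "at" ([row, column] in pixels, amid what is visible of it).
- optics.place_of(camera, query): "at" ([row, column] in pixels: a listed point, or the origin of a listed thing).
The state is a dict: "time": time; "qpos": joint angles; "dq": joint speeds; "joint_efforts": joint torques, N m; "eef_pos": TCP position; "tcp_rot": TCP orientation; "contact_force": force on the tool from outside, world axes, zero at the start; "wrist_torque": the same for the moment, N m; "opening": opening from 0.0 (shut) to 1.0 (fully open).
Only numpy, scipy, OpenCV 4.12 (cv2) and the standard library are available. Lean on these libraries where they do the work, as an engineer would, in place of code of your own. Each camera call takes 0.05 s, during which the arm holds its last target.

## Working session

There is one attempt and no reset: what is moved stays moved. The work goes in short steps, Python scripts to look and compute and a tool call to move; the robot and the scene stay as the last step left them, time stands still between calls to the robot, and variables do not carry over. Pictures are saved under pics/ and viewed, and the job is handed in when it is done.

Besides the shell and the picture viewer there is one more tool, called after "Emit:" as name(argument=value, ...), one argument or row to a line, values as JSON. arm_command: Moves the arm, as the interface text tells. Its arguments: {"type":"object","properties":{"increments":{"type":"array","items":{"type":"array","items":{"type":"array","items":{"type":"number"}}}},"grip":{"type":"number"},"grip_force":{"type":"number"}},"required":["increments"]}

```bash
ls; mkdir -p pics; python3 - <<'E'
from plant import sensors, optics, ctrl
import cv2
print(sensors.get_state())
for c in ["scene","top","wrist"]:
    im=optics.read_camera(c); cv2.imwrite(f"pics/a_{c}.png",im)
    m=optics.camera_model(c); print(c,m)
E
```

```text
pics
{'time': 0.0, 'qpos': array([ 1.06898198e+00,  2.87216539e-01,  1.57820419e+00,  1.13904534e-05,
        1.27859625e+00, -1.49982396e-01]), 'dq': array([-5.54390945e-04, -6.60407624e-04, -3.59390553e-04, -8.44908355e-04,
        1.72433355e-03,  9.35265203e-05]), 'joint_efforts': array([-9.22017534e-04, -4.05959594e+01, -2.92638320e+01, -1.52463504e-04,
        5.67119743e-03, -1.97852563e-05]), 'eef_pos': array([0.23225083, 0.63307461, 0.22989854]), 'tcp_rot': array([ 0.12294107,  0.69647111, -0.12456262,  0.69591497]), 'contact_force': array([ 0.0453627 ,  0.71437184, -1.00725627]), 'wrist_torque': array([-0.05821782,  0.02788219,  0.00592118]), 'opening': 0.9998661567013907}
scene {'camera_matrix': array([[409.69703447,   0.        , 287.4147911 ],
       [  0.        , 409.69703447, 208.53375011],
       [  0.        ,   0.        ,   1.        ]]), 'world_from_camera': array([[ 0.86798579, -0.36102549,  0.34097105,  0.88068503],
       [ 0.4965766 ,  0.63587568, -0.59082467, -0.70839395],
       [-0.00351243,  0.68214567,  0.73120787,  0.94951964],
       [ 0.        ,  0. 
[... 311 characters left out ...]
80377, -0.01873532,  0.00643501, -0.04944681],
       [ 0.00365956,  0.14456745,  0.98948818,  1.28546182],
       [ 0.        ,  0.        ,  0.        ,  1.        ]])}
wrist {'camera_matrix': array([[301.25546358,   0.        , 285.49399887],
       [  0.        , 301.25546358, 213.06701201],
       [  0.        ,   0.        ,   1.        ]]), 'mount': array([[-9.79351649e-05,  3.09592586e-01, -9.50869297e-01,
        -1.43493964e-01],
       [ 9.99999917e-01,  4.07309135e-04,  2.96199824e-05,
         1.21139517e-03],
       [ 3.96467878e-04, -9.50869215e-01, -3.09592600e-01,
        -7.87482190e-02],
       [ 0.00000000e+00,  0.00000000e+00,  0.00000000e+00,
         1.00000000e+00]])}
```

View pics/a_scene.png

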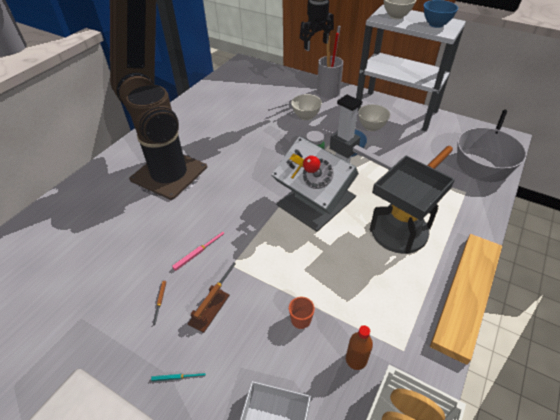

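View pics/a_top.png

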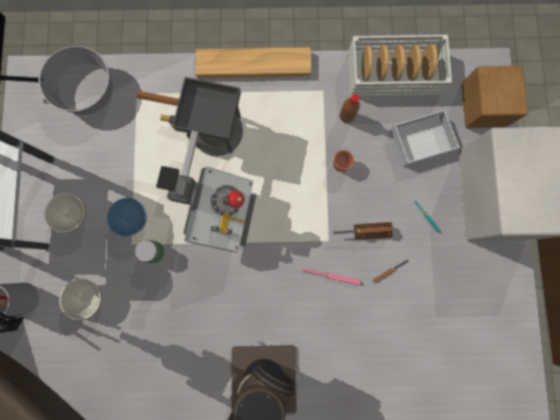

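View pics/a_wrist.png

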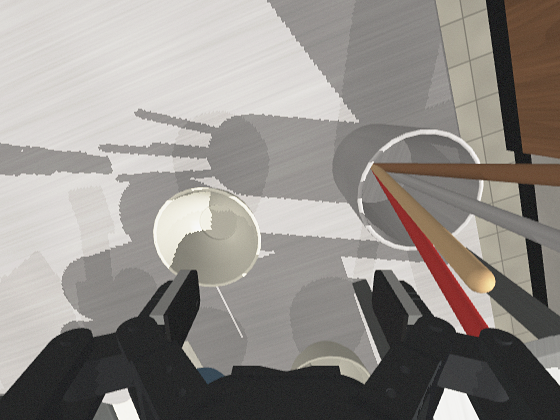

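The top view has the lift at about (row 210, col 225) and the brown rod on its rest at (231, 372). The smaller brown rod at (271, 390) and the pink and turquoise ones are look-alikes. The bowl is at (217, 127), the jar at (251, 150) and the cup at (160, 343).

```bash
cat > h.py <<'E'
import numpy as np, cv2
from scipy.optimize import least_squares
from scipy.spatial.transform import Rotation as R
from plant import sensors, optics, ctrl
def cam(name, st=None):
    m=optics.camera_model(name); K=m["camera_matrix"]
    if "world_from_camera" in m: T=np.array(m["world_from_camera"])
    else:
        W=np.eye(4); W[:3,:3]=R.from_quat(st["tcp_rot"]).as_matrix(); W[:3,3]=st["eef_pos"]; T=W@m["mount"]
    return K,T
def proj(P,K,T):
    P=np.atleast_2d(P); c=(P-T[:3,3])@T[:3,:3]
    x=c[:,0]/-c[:,2]; y=-c[:,1]/-c[:,2]
    return np.c_[K[1,1]*y+K[1,2],K[0,0]*x+K[0,2]]  # row,col
def ray(px,K,T):
    d=np.array([(px[1]-K[0,2])/K[0,0],-(px[0]-K[1,2])/K[1,1],-1.]); return T[:3,3],T[:3,:3]@d
def onz(px,K,T,z):
    o,d=ray(px,K,T); return o+d*(z-o[2])/d[2]
def tri(obs): # list of (px,K,T)
    A=np.zeros((3,3));b=np.zeros(3)
    for px,K,T in obs:
        o,d=ray(px,K,T); d=d/np.linalg.norm(d); M=np.eye(3)-np.outer(d,d); A+=M;b+=M@o
    return np.linalg.solve(A,b)
def lift_pts():
    s=np.sin(np.pi/6);c=np.cos(np.pi/6)
    u=np.array([c,0,s]);n=np.array([-s,0,c]);y=np.array([0,1.,0]);p=np.array([0,0,.15])
    return u,y,n,p
def lift_T(x,y,yaw):
    T=np.eye(4);T[:3,:3]=R.from_euler('z',yaw).as_matrix();T[:2,3]=[x,y];return T
def lp(T,u=0,y=0,n=0):
    U,Y,N,P=lift_pts(); return T[:3,:3]@(P+u*U+y*Y+n*N)+T[:3,3]
E
python3 - <<'E'
from h import *
for c in ["scene","top"]:
    optics.read_camera(c);K,T=cam(c)
    for q in ["lift","panel","ball_center","knob","pawl_tab","pawl","rod","rod_tip","rest","bowl","jar","cup","pan"]:
        r=optics.place_of(c,q); print(c,q,[(np.round(d["at"],1).tolist(),round(d["conf"],2)) for d in r[:4]])
print(sensors.get_state()["time"])
E
```

```text
scene lift [([209.7, 316.8], 0.98)]
scene panel [([172.4, 319.5], 0.92)]
scene ball_center [([161.6, 310.1], 0.62)]Traceback (most recent call last):
  File "<stdin>", line 5, in <module>
ValueError: it knows: ball_center, bowl, cup, jar, lift, panel, pawl_tab, rest, rod, rod_tip
```

```bash
python3 - <<'E'
from h import *
import json
D={}
for c in ["scene","top"]:
    optics.read_camera(c);K,T=cam(c)
    for q in ["lift","panel","ball_center","pawl_tab","rod","rod_tip","rest","bowl","jar","cup"]:
        r=optics.place_of(c,q); print(c,q,[(np.round(d["at"],1).tolist(),round(d["conf"],2)) for d in r[:4]]); D[c+q]=[[list(map(float,d["at"])),float(d["conf"])] for d in r]
json.dump(D,open("d.json","w"))
print(sensors.get_state()["time"])
for c in ["scene","top"]:
    im=optics.read_camera(c)
    a=(im[130:260,230:370] if c=="scene" else im[150:270,150:270])
    cv2.imwrite(f"pics/b_{c}.png",cv2.resize(a,None,fx=5,fy=5,interpolation=cv2.INTER_CUBIC)[:600,:800])
    a=(im[250:350,140:260] if c=="scene" else im[200:290,310:430])
    cv2.imwrite(f"pics/c_{c}.png",cv2.resize(a,None,fx=5,fy=5,interpolation=cv2.INTER_CUBIC)[:600,:800])
E
```

```text
scene lift [([208.7, 317.7], 0.79)]
scene panel [([174.7, 319.8], 0.78)]
scene ball_center [([161.3, 312.8], 0.86)]
scene pawl_tab [([171.6, 292.7], 0.66)]
scene rod [([300.7, 205.6], 0.91), ([260.0, 189.0], 0.78), ([288.3, 160.8], 0.74), ([377.2, 163.7], 0.67)]
scene rod_tip [([261.9, 231.8], 0.8), ([231.4, 224.9], 0.64), ([327.8, 154.0], 0.61), ([374.0, 205.0], 0.52)]
scene rest [([310.3, 211.1], 0.81), ([320.2, 301.5], 0.63)]
scene bowl [([151.5, 346.9], 0.7)]
scene jar [([154.5, 314.8], 0.53)]
scene cup [([318.3, 300.7], 0.93), ([161.3, 312.5], 0.48)]
top lift [([206.1, 230.5], 0.84)]
top panel [([200.1, 226.6], 0.97)]
top ball_center [([200.6, 238.6], 0.97)]
top pawl_tab [([216.0, 238.9], 0.74)]
top rod [([280.1, 348.4], 0.74), ([228.2, 375.5], 0.69), ([273.4, 381.3], 0.67), ([224.0, 431.7], 0.54)]
top rod_tip [([266.3, 303.2], 0.8), ([229.6, 336.1], 0.76), ([260.4, 406.2], 0.56), ([197.8, 409.1], 0.4)]
top rest [([231.3, 369.5], 0.88)]
top bowl [([220.3, 133.1], 0.74), ([209.1, 230.4], 0.3)]
top jar [([253.4, 155.1], 0.62)]
top cup [([165.6, 339.9], 0.56)]
1.45
```

View pics/b_scene.png

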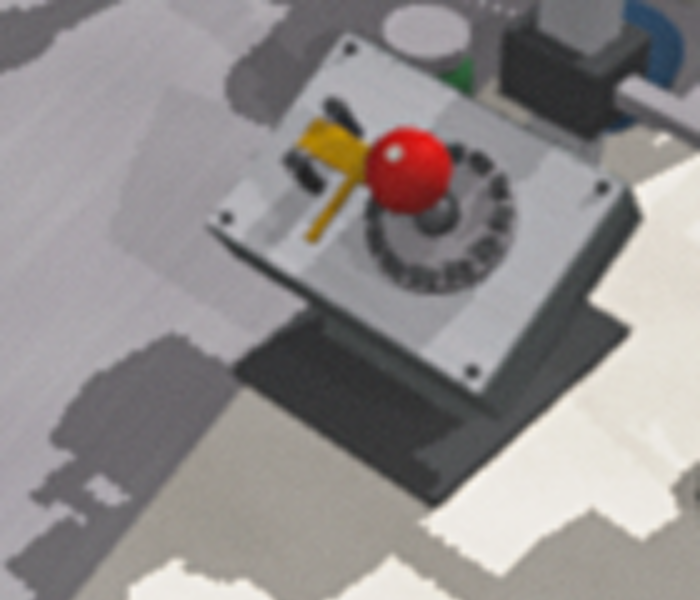

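View pics/b_top.png

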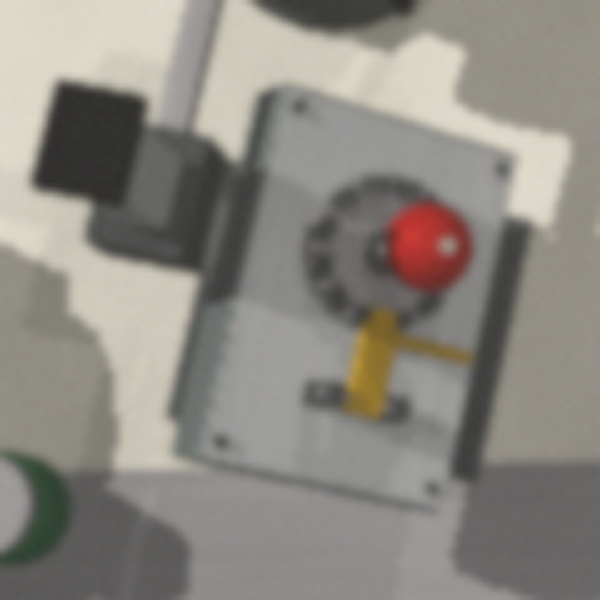

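View pics/c_top.png

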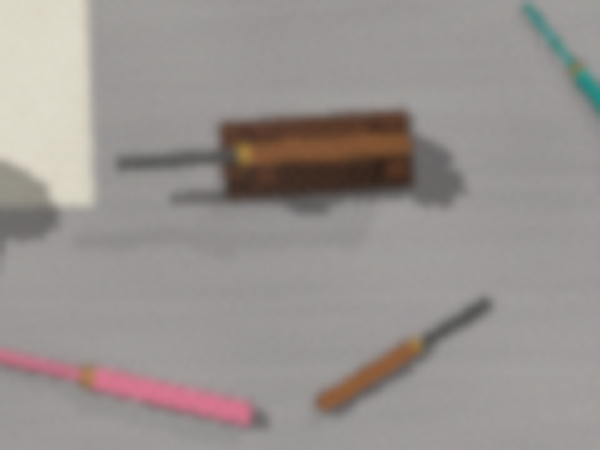

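View pics/c_scene.png

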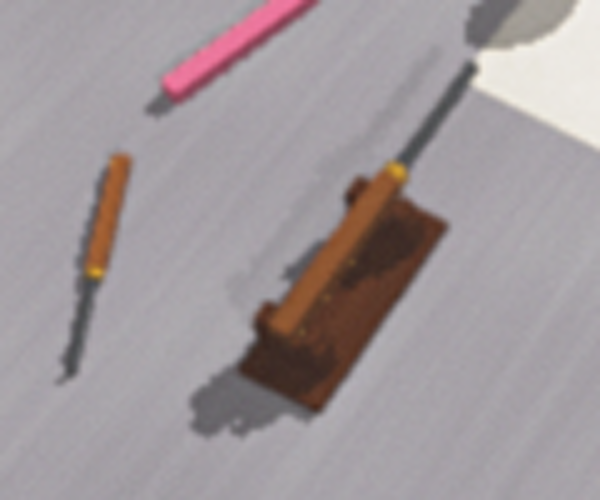

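```bash
python3 - <<'E'
from h import *
import json
D=json.load(open("d.json")); Ks=cam("scene");Kt=cam("top")
def best(c,q,i=0): return D[c+q][i][0]
for q in ["lift","panel","ball_center","pawl_tab","bowl","jar","cup","rest"]:
    a,b=best("scene",q),best("top",q)
    P=tri([(a,*Ks),(b,*Kt)]); print(q,P.round(4), (proj(P,*Ks)-a).round(1),(proj(P,*Kt)-b).round(1))
for q,b,a in [("rod",[228.2,375.5],[300.7,205.6]),("tip",[229.6,336.1],[261.9,231.8])]:
    P=tri([(a,*Ks),(b,*Kt)]); print(q,P.round(4), (proj(P,*Ks)-a).round(1),(proj(P,*Kt)-b).round(1), onz(a,*Ks,.042),onz(b,*Kt,.042))
L=lift_pts()
def res(p):
    T=lift_T(*p);r=[]
    for c,K in (("scene",Ks),("top",Kt)):
        for q,a in (("lift",None),("panel",(0,0,0)),("ball_center",(0,0,.075)),("pawl_tab",(-.03,.048,.034))):
            P=T[:3,3] if a is None else lp(T,*a)
            r+=list((proj(P,*K)[0]-best(c,q))*(.5 if q=="lift" else 1))
    return np.array(r)
s=least_squares(res,[.5,.05,1.5],loss='soft_l1');print(s.x,res(s.x).round(1))
np.save("lift.npy",s.x)
T=lift_T(*s.x)
for c,K in (("scene",Ks),("top",Kt)):
    im=optics.read_camera(c)
    im=cv2.resize(im,None,fx=4,fy=4,interpolation=cv2.INTER_CUBIC)
    def dot(P,col):
        p=proj(P,*K)[0]*4+1.5; cv2.circle(im,(int(p[1]),int(p[0])),4,col,-1)
    for a in [(.075,-.08,0),(-.075,-.08,0),(.075,.135,0),(-.075,.135,0)]: dot(lp(T,*a),(255,0,255))
    dot(lp(T,0,0,.075),(255,0,0));
    for uu in(-.005,-.055): dot(lp(T,uu,.048,.034),(0,255,0))
    for uu in(-.025,.025): dot(lp(T,uu,.085,.032),(255,255,0))
    for th in np.linspace(0,2*np.pi,16): dot(lp(T,.045*np.cos(th),.045*np.sin(th),.021),(255,0,0))
    for x,y in((.1,-.02),(.1,.02),(.13,.02),(.13,-.02)): dot(T[:3,:3]@[x,y,.342]+T[:3,3],(0,0,255))
    p=proj(lp(T,0,.02,.03),*K)[0]*4
    cv2.imwrite(f"pics/d_{c}.png",im[int(p[0])-300:int(p[0])+300,int(p[1])-400:int(p[1])+400])
E
```

```text
lift [0.5249 0.0972 0.0093] [[ 0.  -0.1]] [[-0.1 -0.1]]
panel [0.5225 0.0931 0.1543] [[ 0.2 -1.1]] [[-0.9 -0.7]]
ball_center [0.5118 0.0548 0.2274] [[ 0.5 -2.6]] [[-2.3 -1.6]]
pawl_tab [0.4666 0.0513 0.1766] [[-0.4  2. ]] [[1.7 1.3]]
bowl [0.4865 0.4059 0.0046] [[ 0.1 -0.3]] [[-0.3 -0.2]]
jar [ 0.3852  0.3394 -0.004 ] [[ 0.3 -1.6]] [[-1.5 -1.1]]
cup [ 0.6541 -0.2556 -0.0015] [[ 0.1 -0.9]] [[-0.5 -0.4]]
rest [ 0.4384 -0.3444 -0.0136] [[ 0.  -0.2]] [[-0.1 -0.1]]
rod [ 0.4405 -0.3512  0.0475] [[-0.1  0.9]] [[0.5 0.5]] [ 0.43605669 -0.35049137  0.042     ] [ 0.44259978 -0.35102279  0.042     ]
tip [ 0.4367 -0.2291  0.0614] [[-0.2  1.1]] [[0.7 0.7]] [ 0.42473563 -0.22053448  0.042     ] [ 0.44061107 -0.22998573  0.042     ]
[0.5207628  0.09447435 1.44114483] [ 1.1 -0.9  0.9 -1.5  4.  -1.   1.5  3.4  0.8  0.6 -0.1 -0.9 -3.  -2.1
  1.9 -0.8]
```

View pics/d_top.png

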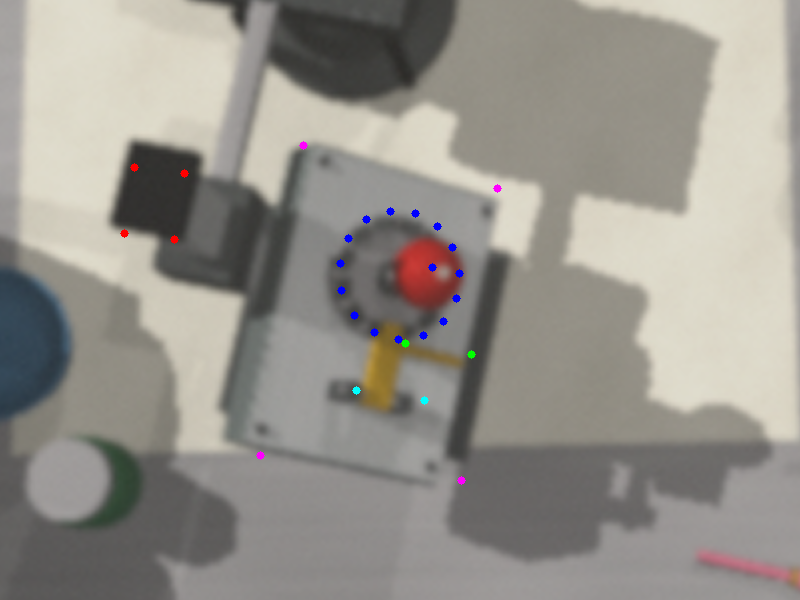

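View pics/d_scene.png

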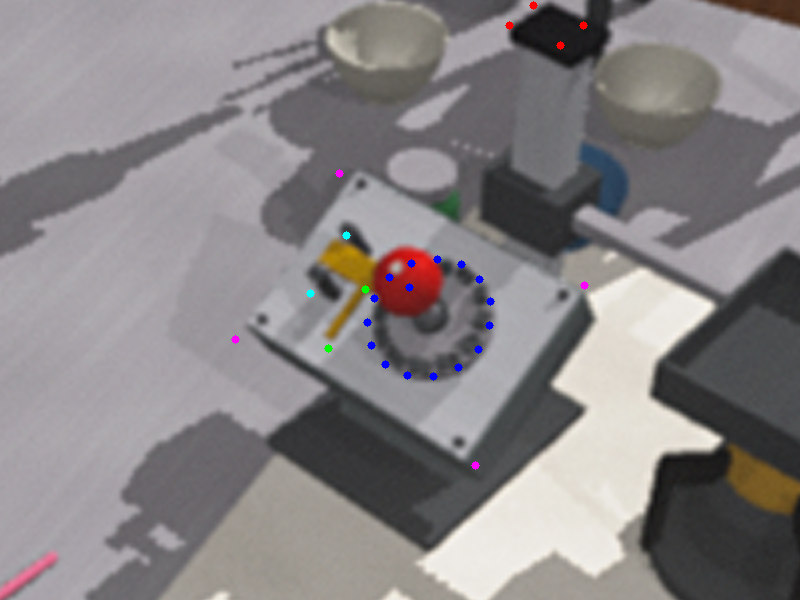

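```bash
cat > fit.py <<'E'
from h import *
Ks=cam("scene");Kt=cam("top")
f=lambda X,Y,r0,c0,s=5:np.array([(Y+.5)/s-.5+r0,(X+.5)/s-.5+c0])
top={(1,-1):(300,107),(-1,-1):(503,170),(1,1):(222,442),(-1,1):(432,489)}
sc={(1,1):(350,48),(1,-1):(602,187),(-1,-1):(472,371),(-1,1):(227,217)}
old=lift_T(*np.load("lift.npy"))
p=proj(lp(old,0,.02,.03),*Ks)[0]*4; o=(int(p[0])-300,int(p[1])-400)
mast_s=np.array([(34+o[0])/4.,(560+o[1])/4.]); mast_t=f(91,141,150,150)
def res(q):
    x,y,yaw,i,dx,dy,dz=q; T=lift_T(x,y,yaw); r=[]
    for K,S,o in((Kt,top,(150,150)),(Ks,sc,(130,230))):
        off=np.array([dx,dy,dz]) if K is Ks else -np.array([dx,dy,dz])
        for (su,sy),(X,Y) in S.items():
            r+=list(proj(lp(T,su*(.075-i),.0275+sy*(.1075-i),0.001)+off,*K)[0]-f(X,Y,*o))
        ball=f(430,248,150,150) if K is Kt else f(408,170,130,230)
        r+=list(proj(lp(T,0,0,.075)+off,*K)[0]-ball)
        P=T[:3,:3]@[.115,0,.342]+T[:3,3]+off
        r+=list(.5*(proj(P,*K)[0]-(mast_t if K is Kt else mast_s)))
    return np.r_[r,np.array([dx,dy,dz])/.001]
s=least_squares(res,[.52,.09,1.4,.012,0,0,0],loss='soft_l1');print(s.x.round(4));print(res(s.x).round(1))
np.save("lift.npy",s.x[:3])
if __name__=="__main__":
  T=lift_T(*s.x[:3])
  print("ball",lp(T,0,0,.075),"tab",lp(T,-.03,.048,.034),"panel",lp(T))
  for c,K in (("scene",Ks),("top",Kt)):
    im=cv2.imread(f"pics/a_{c}.png")
    im=cv2.resize(im,None,fx=4,fy=4,interpolation=cv2.INTER_CUBIC)
    def dot(P,col):
        p=proj(P,*K)[0]*4+1.5; cv2.circle(im,(int(p[1]),int(p[0])),4,col,-1)
    for a in [(.075,-.08,0),(-.075,-.08,0),(.075,.135,0),(-.075,.135,0)]: dot(lp(T,*a),(255,0,255))
    dot(lp(T,0,0,.075),(255,0,0));
    for uu in(-.005,-.055): dot(lp(T,uu,.048,.034),(0,255,0))
    for uu in(-.025,.025): dot(lp(T,uu,.085,.032),(255,255,0))
    for th in np.linspace(0,2*np.pi,16): dot(lp(T,.045*np.cos(th),.045*np.sin(th),.021),(255,0,0))
    for x,y in((.1,-.02),(.1,.02),(.13,.02),(.13,-.02)): dot(T[:3,:3]@[x,y,.342]+T[:3,3],(0,0,255))
    p=proj(lp(T,0,.02,.03),*K)[0]*4
    cv2.imwrite(f"pics/e_{c}.png",im[int(p[0])-300:int(p[0])+300,int(p[1])-400:int(p[1])+400])
E
python3 fit.py
```

```text
[5.201e-01 9.700e-02 1.347e+00 1.200e-02 0.000e+00 5.000e-04 3.000e-04]
[-0.2  0.3 -0.3 -0.3  0.3 -0.1  0.2 -0.4  0.  -0.  -0.2 -0.3  0.4 -0.3
  0.7  0.   0.   0.2 -0.1 -0.1  0.4 -0.2 -0.9 -0.1  0.   0.5  0.3]
ball [0.5117378  0.06039155 0.21495191] tab [0.46371833 0.06569898 0.16444486] panel [0.52005932 0.09695659 0.15      ]
```

View pics/e_top.png

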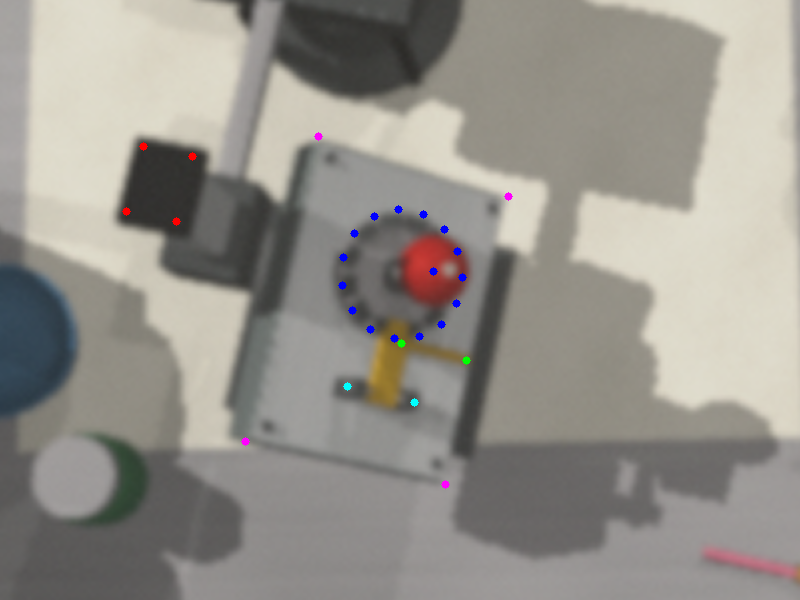

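```bash
cat > rod.py <<'E'
from h import *
Ks=cam("scene");Kt=cam("top")
f=lambda X,Y,r0,c0,s=5:np.array([(Y+.5)/s-.5+r0,(X+.5)/s-.5+c0])
def res(q):
    x,y,yaw,dx,dy=q;d=np.array([np.cos(yaw),np.sin(yaw),0]);o=np.array([x,y,.042]);r=[]
    e=np.array([dx,dy,0])
    r+=list(proj(o+.13*d-e,*Kt)[0]-f(119,163,200,310))
    r+=list(proj(o+.05*d-e,*Kt)[0]-f(241,154,200,310))
    r+=list(proj(o-.05*d+[0,0,.007]-e,*Kt)[0]-f(410,143,200,310))
    r+=list(proj(o+.13*d+e,*Ks)[0]-f(473,68,250,140))
    r+=list(proj(o+.05*d+e,*Ks)[0]-f(395,170,250,140))
    return np.r_[r,np.array([dx,dy])/.001]
s=least_squares(res,[.44,-.35,1.57,0,0],loss='soft_l1');print(s.x,res(s.x).round(1))
np.save("rod.npy",s.x[:3])
st=sensors.get_state();M=R.from_quat(st["tcp_rot"]).as_matrix();print(M.round(3),st["time"])
E
python3 rod.py
```

```text
[ 4.38771525e-01 -3.48104723e-01  1.61914954e+00 -8.81121333e-05
  1.64651054e-04] [ 0.1 -1.   0.1  0.6 -0.1 -0.1 -0.8  0.5  1.5 -0.4 -0.1  0.2]
[[-0.     0.345  0.939]
 [ 0.     0.939 -0.345]
 [-1.     0.    -0.   ]] 1.65
```

The fit reprojects to under 1 px: lift at (0.520, 0.097), yaw 1.347, and rod at (0.439, -0.348), yaw 1.62. Rows let me turn only about the tool's x, so the tool stays vertical. I'll plan waypoints on that basis.

```bash
cat > plan.py <<'E'
from h import *
def rows(P,yaw,wps,step=.055,tstep=.16):
    """P TCP, yaw of tool y (tool down). wps: (x,y,z,yaw[,n])"""
    out=[];P=np.array(P,float)
    for w in wps:
        G=np.array(w[:3]);gy=w[3];st=w[4] if len(w)>4 else step
        n=int(max(1,np.ceil(np.linalg.norm(G-P)/st-1e-6),np.ceil(abs(gy-yaw)/tstep-1e-6)))
        for k in range(n):
            rem=n-k;d=(G-P)/rem;t=-(gy-yaw)/rem
            ty=np.array([np.cos(yaw),np.sin(yaw),0]);tx=np.array([0,0,-1.]);tz=np.cross(tx,ty)
            r=[round(100*d@tx,1),round(100*d@ty,1),round(100*d@tz,1),round(t,2)]
            out.append(r);P=P+(r[0]*tx+r[1]*ty+r[2]*tz)/100;yaw-=r[3]
    print(len(out),[out],"end",P.round(4),round(yaw,3))
    return P,yaw
def cur():
    st=sensors.get_state();M=R.from_quat(st["tcp_rot"]).as_matrix()
    return st,np.array(st["eef_pos"]),np.arctan2(M[1,1],M[0,1]),M
E
python3 - <<'E'
from plan import *
st,P,y,M=cur()
P,y=rows(P,y,[(.30,.55,.30,y),(.42,.32,.43,1.0),(.47,.0,.43,.35),(.439,-.348,.20,.048)])
E
```

```text
23 [[[np.float64(-2.3), np.float64(-1.8), np.float64(3.1), np.float64(-0.0)], [np.float64(-2.3), np.float64(-1.9), np.float64(3.1), np.float64(-0.0)], [np.float64(-2.3), np.float64(-1.8), np.float64(3.0), np.float64(-0.0)], [np.float64(-2.2), np.float64(-2.9), np.float64(3.2), np.float64(0.04)], [np.float64(-2.2), np.float64(-2.8), np.float64(3.3), np.float64(0.04)], [np.float64(-2.1), np.float64(-2.6), np.float64(3.4), np.float64(0.03)], [np.float64(-2.2), np.float64(-2.6), np.float64(3.5), np.float64(0.04)], [np.float64(-2.1), np.float64(-2.4), np.float64(3.6), np.float64(0.03)], [np.float64(-2.2), np.float64(-2.3), np.float64(3.7), np.float64(0.04)], [np.float64(0.0), np.float64(-4.0), np.float64(3.6), np.float64(0.11)], [np.float64(0.0), np.float64(-3.6), np.float64(4.0), np.float64(0.11)], [np.float64(0.0), np.float64(-3.2), np.float64(4.4), np.float64(0.11)], [np.float64(0.0), np.float64(-2.7), np.float64(4.7), np.float64(0.11)], [np.float64(0.0), np.float64(-2.1), np.float64(5.0), np.float64(0.1)], [np.float64(0.0), np.float64(-1.6), np.float64(5.1), np.float64(0.11)], [np.float64(2.9), np.float64(-1.9), np.float64(4.0), np.float64(0.04)], [np.float64(2.9), np.float64(-1.7), np.float64(4.0), np.float64(0.04)], [np.float64(2.9), np.float64(-1.5), np.float64(4.1), np.float64(0.04)], [np.float64(2.9), np.float64(-1.4), np.float64(4.1), np.float64(0.04)], [np.float64(2.9), np.float64(-1.2), np.float64(4.2), np.float64(0.04)], [np.float64(2.8), np.float64(-1.0), np.float64(4.2), np.float64(0.03)], [np.float64(2.9), np.float64(-0.9), np.float64(4.3), np.float64(0.04)], [np.float64(2.8), np.float64(-0.7), np.float64(4.3), np.float64(0.03)]]] end [ 0.4388 -0.3478  0.2003] 0.049
```

Emit:
arm_command(
  increments=[
    [[-2.3,-1.8,3.1,0],[-2.3,-1.9,3.1,0],[-2.3,-1.8,3.0,0],[-2.2,-2.9,3.2,0.04],[-2.2,-2.8,3.3,0.04],[-2.1,-2.6,3.4,0.03],[-2.2,-2.6,3.5,0.04],[-2.1,-2.4,3.6,0.03],[-2.2,-2.3,3.7,0.04],[0,-4.0,3.6,0.11],[0,-3.6,4.0,0.11],[0,-3.2,4.4,0.11],[0,-2.7,4.7,0.11],[0,-2.1,5.0,0.1],[0,-1.6,5.1,0.11]],
  ],
  grip=8.5,
)

```text
time: 3.52
eef_pos: [0.4698, -0.0018, 0.4307]
tcp_rot: [0.407, 0.578, -0.406, 0.579]
contact_force: [1.2, 0.5, -0.0]
opening: 0.998
```

```bash
sed -i 's/out.append(r)/r=[float(a)+0.0 for a in r];out.append(r)/' plan.py; python3 - <<'E'
from plan import *
st,P,y,M=cur(); print(st["time"],P,y,M[:,0],st["qpos"])
P,y=rows(P,y,[(.439,-.348,.20,.048)])
E
```

```text
3.525 [ 0.46977934 -0.00181122  0.43065848] 0.34532700455355486 [ 1.12021095e-03 -1.47571283e-04 -9.99999362e-01] [-2.20376925e-01 -2.60776684e-01  1.77529259e+00  1.01026591e-04
  1.62595137e+00 -5.65698043e-01]
8 [[[2.9, -1.8, 3.9, 0.04], [2.9, -1.7, 4.0, 0.04], [2.9, -1.5, 4.1, 0.04], [2.9, -1.3, 4.1, 0.04], [2.9, -1.2, 4.2, 0.03], [2.9, -1.1, 4.2, 0.04], [2.8, -0.9, 4.3, 0.03], [2.9, -0.7, 4.3, 0.04]]] end [ 0.4389 -0.3481  0.1997] 0.045
```

Emit:
arm_command(
  increments=[
    [[2.9,-1.8,3.9,0.04],[2.9,-1.7,4.0,0.04],[2.9,-1.5,4.1,0.04],[2.9,-1.3,4.1,0.04],[2.9,-1.2,4.2,0.03],[2.9,-1.1,4.2,0.04],[2.8,-0.9,4.3,0.03],[2.9,-0.7,4.3,0.04],[0,0,0,0]],
  ],
  grip=5,
)

```text
time: 4.65
eef_pos: [0.4385, -0.3476, 0.1961]
tcp_rot: [0.489, 0.513, -0.488, 0.509]
contact_force: [-0.1, 0.4, -0.0]
opening: 0.588
```

```bash
cat > wl.py <<'E'
from plan import *
import sys
st,P,y,M=cur(); im=optics.read_camera("wrist"); K,T=cam("wrist",st)
print(st["time"],P.round(4),round(y,4),st["opening"])
x,yy,yaw=np.load("rod.npy");d=np.array([np.cos(yaw),np.sin(yaw),0]);o=np.array([x,yy,.042])
for q in ("rod","rod_tip","rest"):
    print(q,[(np.round(a["at"],1).tolist(),round(a["conf"],2)) for a in optics.place_of("wrist",q)[:3]])
print(proj([o,o+.13*d,o-.05*d],K,T).round(1))
for p in proj([o,o+.13*d,o+.05*d,o-.05*d],K,T): cv2.circle(im,(int(p[1]),int(p[0])),3,(255,0,255),1)
cv2.imwrite(sys.argv[1],im)
E
python3 wl.py pics/f1.png
```

```text
4.65 [ 0.4385 -0.3476  0.1961] 0.0454 0.5884357687182409
rod [([92.9, 151.6], 0.96), ([330.3, 293.4], 0.75), ([205.5, 168.3], 0.71)]
rod_tip [([59.9, 283.8], 0.95), ([268.4, 206.7], 0.92)]
rest [([194.3, 284.4], 0.6)]
[[198.7 285.3]
 [ 57.7 284.8]
 [243.7 285.5]]
```

View pics/f1.png

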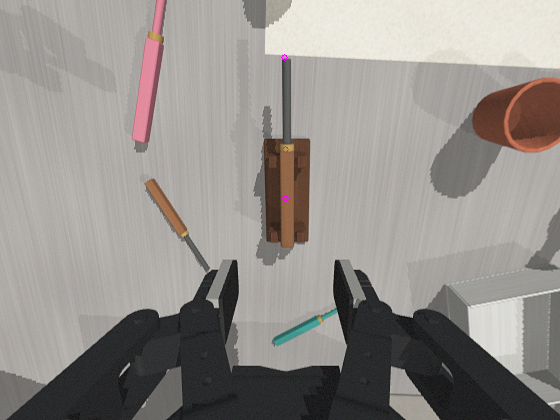

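The wrist view lines up with the prediction: handle centre near (198, 286), tip near (56, 286), with an offset of about 1 mm. Next I go down and grip.

Emit:
arm_command(
  increments=[
    [[4,0.1,0,0],[4,0,0,0],[4,0,0,0],[3,0,0,0],[1.5,0,0,0],[0.8,0,0,0],[0,0,0,0],[0,0,0,0]],
  ],
  grip=5,
)

```text
time: 5.85
eef_pos: [0.4421, -0.3472, 0.0277]
tcp_rot: [0.488, 0.511, -0.488, 0.513]
contact_force: [0.2, 0.4, -0.4]
opening: 0.584
```

Emit:
arm_command(
  increments=[
    [[0,0,0,0],[0,0,0,0],[0,0,0,0],[0,0,0,0],[0,0,0,0]],
  ],
  grip=0.8,
  grip_force=50,
)

```text
time: 6.48
eef_pos: [0.4416, -0.3469, 0.027]
tcp_rot: [0.488, 0.512, -0.488, 0.512]
contact_force: [-0.2, 0.2, 5.2]
opening: 0.155
```

Emit:
arm_command(
  increments=[
    [[-1,0,0,0],[-3,0,0,0],[-4,0,0,0],[-4,0,0,0],[-3,0,0,0],[0,0,0,0]],
  ],
)

```text
time: 7.22
eef_pos: [0.4424, -0.3475, 0.1791]
tcp_rot: [0.487, 0.51, -0.488, 0.514]
contact_force: [0.2, 0.3, -1.2]
opening: 0.152
```

```bash
python3 - <<'E'
from plan import *
st,P,y,M=cur(); im=optics.read_camera("wrist"); K,T=cam("wrist",st)
print(st["time"],P.round(4),round(y,4),st["opening"],st["contact_force"],M[:,0].round(4))
for q in ("rod","rod_tip"):
    print(q,[(np.round(a["at"],1).tolist(),round(a["conf"],2)) for a in optics.place_of("wrist",q)[:3]])
# rod in tool frame: origin (-.015,0,0), axis -z
pts=[[-.015,0,0],[-.015,0,-.05],[-.015,0,-.13]]
W=[P+M@np.array(p) for p in pts]; print(proj(W,K,T).round(1))
for p in proj(W,K,T): cv2.circle(im,(int(p[1]),int(p[0])),3,(255,0,255),1)
cv2.imwrite("pics/g1.png",im)
E
```

```text
7.225 [ 0.4424 -0.3475  0.1791] 0.0491 0.15226895778309563 [ 0.21081171  0.31259963 -1.17146137] [ 0.0039 -0.0043 -1.    ]
rod [([297.8, 286.2], 0.92), ([89.4, 135.8], 0.9)]
rod_tip [([119.7, 499.6], 0.67), ([275.6, 197.2], 0.63), ([305.2, 353.1], 0.51)]
[[288.1 283.1]
 [188.1 282.8]
 [-32.3 282. ]]
```

View pics/g1.png

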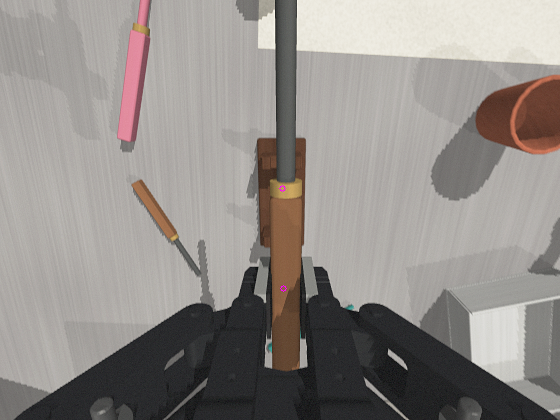

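```bash
cat > pw.py <<'E'
from plan import *
T=lift_T(*np.load("lift.npy")); a=np.pi/6; Y=np.load("lift.npy")[2]
r=np.array([np.cos(Y+a),np.sin(Y+a),0]); TY=Y+a-np.pi/2
TIP=np.array([-.015,0.0,-.13])
def tcp_for_tip(tip): return tip-.13*r-np.array([0,0,.015])
def C2tcp(u,y,n,back=0,over=.015): return tcp_for_tip(lp(T,u,y,n)+(over-back)*r)
E
python3 - <<'E'
from pw import *
st,P,y,M=cur()
F=C2tcp(-.04,.048,.019);E=C2tcp(-.04,.048,.019,back=.07)
print("final",F,"pre",E,TY, "tipz",F[2]+.015)
G=E.copy();G[2]+=.03
rows(P,y,[(*G,TY)]); 
E
```

```text
final [ 0.49742687 -0.04530186  0.13145448] pre [ 0.51810184 -0.11217895  0.13145448] 0.2998287808245461 tipz 0.14645448267190436
5 [[[0.3, 1.8, -4.6, -0.05], [0.2, 2.0, -4.5, -0.05], [0.3, 2.2, -4.4, -0.05], [0.2, 2.5, -4.2, -0.05], [0.3, 2.6, -4.2, -0.05]]] end [ 0.5178 -0.1118  0.1611] 0.299
```

Emit:
arm_command(
  increments=[
    [[0.3,1.8,-4.6,-0.05],[0.2,2.0,-4.5,-0.05],[0.3,2.2,-4.4,-0.05],[0.2,2.5,-4.2,-0.05],[0.3,2.6,-4.2,-0.05],[0,0,0,0]],
  ],
)

```text
time: 8.12
eef_pos: [0.5177, -0.1095, 0.1604]
tcp_rot: [0.418, 0.572, -0.419, 0.568]
contact_force: [-0.5, -0.5, -0.2]
opening: 0.151
```

```bash
cat > look.py <<'E'
from pw import *
import sys
st,P,y,M=cur(); print(st["time"],P.round(4),round(y,4),st["contact_force"].round(1),st["opening"])
tip=P+M@TIP; ferr=P+M@np.array([-.015,0,-.05])
L=np.linalg.inv(T)@np.r_[tip,1]; d=L[:3]-[0,0,.15]; U,_,N,_=lift_pts(); print("tip u,y,n",(d@U).round(4),L[1].round(4),(d@N).round(4))
obs=[]
for c in ("scene","top"):
    im=optics.read_camera(c);K=cam(c)
    g=optics.place_of(c,"rod_tip"); print([(np.round(q["at"],1).tolist(),round(q["conf"],2)) for q in g[:3]],"pred",proj(tip,*K)[0].round(1))
    big=cv2.resize(im,None,fx=6,fy=6,interpolation=cv2.INTER_CUBIC)
    for Q,col in ((tip,(255,0,255)),(ferr,(255,0,255)),(lp(T,-.055,.048,.034),(0,255,0)),(lp(T,-.005,.048,.034),(0,255,0))):
        p=(proj(Q,*K)[0]+.5)*6; cv2.circle(big,(int(p[1]),int(p[0])),4,col,1)
    p=(proj(lp(T,-.04,.03,.03),*K)[0])*6; r0=max(0,int(p[0])-240);c0=max(0,int(p[1])-320)
    cv2.imwrite(f"pics/{sys.argv[1]}_{c}.png",big[r0:r0+480,c0:c0+640]); print("crop",c,r0,c0)
E
python3 look.py h1
```

```text
8.125 [ 0.5177 -0.1095  0.1604] 0.3038 [-0.5 -0.5 -0.2] 0.1511305018562073
tip u,y,n -0.0645 0.0219 0.0672
[([321.8, 156.1], 0.7), ([372.2, 206.7], 0.69), ([231.8, 225.1], 0.58)] pred [180.6 292.1]
crop scene 823 1476
[([199.6, 412.6], 0.57), ([213.4, 254.5], 0.56), ([258.5, 405.2], 0.54)] pred [213.  253.6]
crop top 1043 1116
```

View pics/h1_scene.png

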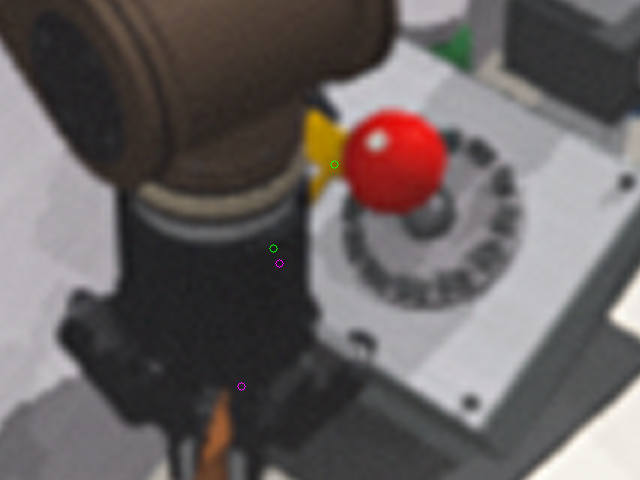

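View pics/h1_top.png

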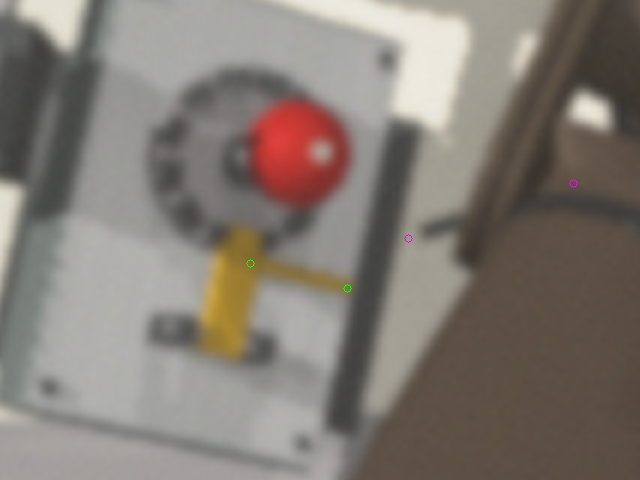

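```bash
python3 - <<'E'
from pw import *
st,P,y,M=cur()
E=C2tcp(-.04,.048,.019,back=.06,over=.018)
rows(P,y,[(*E,TY,.02)]); 
E
```

```text
2 [[[1.5, 0.0, -0.7, 0.0], [1.6, 0.0, -0.7, 0.0]]] end [ 0.514  -0.1002  0.1313] 0.298
```

Emit:
arm_command(
  increments=[
    [[1.5,0,-0.7,0],[1.6,0,-0.7,0],[0,0,0,0],[0,0,0,0]],
  ],
)

```text
time: 8.82
eef_pos: [0.5146, -0.0995, 0.1321]
tcp_rot: [0.42, 0.569, -0.42, 0.569]
contact_force: [0.7, -0.3, -1.1]
opening: 0.151
```

```bash
python3 look.py h2; python3 - <<'E'
from pw import *
st,P,y,M=cur();print(P,y)
E
```

```text
8.825 [ 0.5146 -0.0995  0.1321] 0.299 [ 0.7 -0.3 -1.1] 0.1512897671396086
tip u,y,n -0.0709 0.0267 0.0376
[([375.3, 205.1], 0.8), ([323.5, 157.9], 0.74), ([231.9, 225.2], 0.7)] pred [185.6 293. ]
crop scene 823 1476
[([268.0, 304.2], 0.64), ([259.4, 408.8], 0.54), ([198.0, 412.0], 0.45)] pred [215.3 250.6]
crop top 1043 1116
[ 0.51508864 -0.09973011  0.13298375] 0.2988908855931316
```

View pics/h2_top.png

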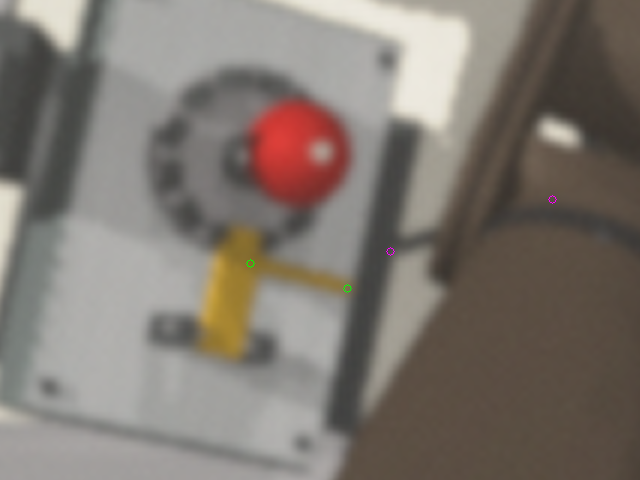

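Emit:
arm_command(
  increments=[
    [[0.1,0,-1.5,0],[0,0,-1.5,0],[0,0,-1.5,0],[0,0,-1.3,0],[0,0,0,0]],
  ],
)

```text
time: 9.65
eef_pos: [0.4971, -0.0429, 0.1313]
tcp_rot: [0.419, 0.569, -0.419, 0.569]
contact_force: [-0.6, -0.4, -0.7]
opening: 0.157
```

```bash
python3 look.py h3
```

```text
9.65 [ 0.4971 -0.0429  0.1313] 0.3008 [-0.6 -0.4 -0.7] 0.15691959847483672
tip u,y,n -0.0269 0.0564 0.0113
[([233.1, 224.6], 0.77), ([373.1, 204.1], 0.69), ([326.4, 153.8], 0.43)] pred [172.1 297.2]
crop scene 823 1476
[([271.8, 303.1], 0.77), ([198.9, 408.7], 0.57), ([260.8, 406.8], 0.56)] pred [222.  230.5]
crop top 1043 1116
```

View pics/h3_top.png

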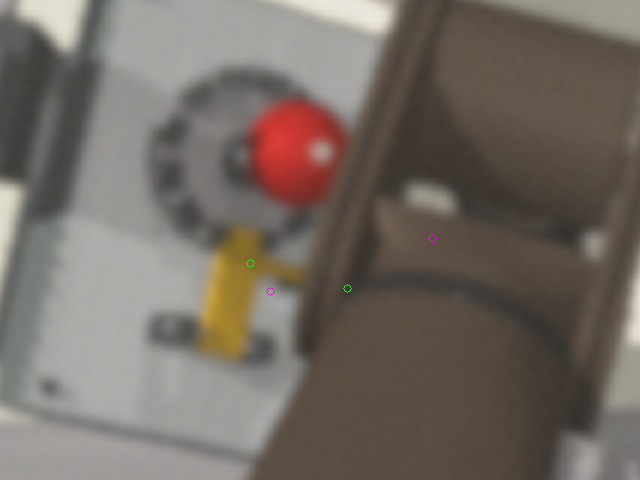

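View pics/h3_scene.png

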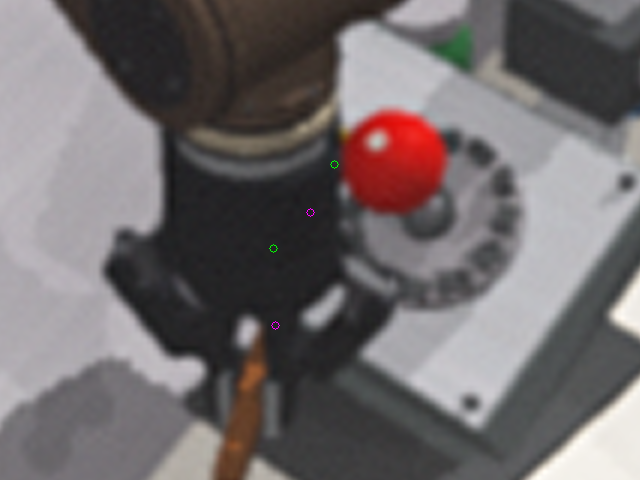

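```bash
python3 - <<'E'
from pw import *
st,P,y,M=cur()
N=np.array([.655,.756])
W=[]
W.append((-.04,.048,.021))
for ph in [.05,.2,.35,.5,.65,.8,.95,1.1,1.25,1.4,1.55]:
    t=np.array([.085-.037*np.cos(ph),.032+.037*np.sin(ph)])-.008*N
    W.append((-.04,*t))
W+= [(-.04,.086,.063),(-.04,.093,.063),(-.04,.100,.063)]
wps=[(*C2tcp(*w,over=.021),TY,.2) for w in W]
print(np.round(W,4).tolist())
rows(P,y,wps)
E
```

```text
[[-0.04, 0.048, 0.021], [-0.04, 0.0428, 0.0278], [-0.04, 0.0435, 0.0333], [-0.04, 0.045, 0.0386], [-0.04, 0.0473, 0.0437], [-0.04, 0.0503, 0.0483], [-0.04, 0.054, 0.0525], [-0.04, 0.0582, 0.056], [-0.04, 0.063, 0.0589], [-0.04, 0.0681, 0.0611], [-0.04, 0.0735, 0.0624], [-0.04, 0.079, 0.0629], [-0.04, 0.086, 0.063], [-0.04, 0.093, 0.063], [-0.04, 0.1, 0.063]]
15 [[[-0.2, -0.1, -0.4, 0.0], [-0.6, 0.3, 0.5, 0.0], [-0.4, -0.2, 0.2, 0.0], [-0.5, -0.3, 0.2, 0.0], [-0.4, -0.3, 0.1, 0.0], [-0.4, -0.4, 0.0, 0.0], [-0.4, -0.4, 0.0, 0.0], [-0.3, -0.5, 0.0, 0.0], [-0.3, -0.5, -0.1, 0.0], [-0.1, -0.5, -0.2, 0.0], [-0.2, -0.5, -0.2, 0.0], [0.0, -0.4, -0.3, 0.0], [0.0, -0.7, -0.3, 0.0], [0.0, -0.6, -0.4, 0.0], [0.0, -0.6, -0.3, 0.0]]] end [ 0.4398 -0.0497  0.1695] 0.299
```

Emit:
arm_command(
  increments=[
    [[-0.2,-0.1,-0.4,0],[-0.6,0.3,0.5,0],[-0.4,-0.2,0.2,0],[-0.5,-0.3,0.2,0],[-0.4,-0.3,0.1,0],[-0.4,-0.4,0,0],[-0.4,-0.4,0,0],[0,0,0,0]],
  ],
)

```text
time: 10.85
eef_pos: [0.4857, -0.0539, 0.1607]
tcp_rot: [0.42, 0.569, -0.42, 0.569]
contact_force: [-0.2, 0.8, -1.4]
opening: 0.154
```

```bash
python3 look.py h4
```

```text
10.85 [ 0.4857 -0.0539  0.1607] 0.2989 [-0.2  0.8 -1.4] 0.15447442137453632
tip u,y,n -0.0237 0.0649 0.0433
[([231.3, 225.6], 0.74), ([378.7, 202.7], 0.69), ([323.5, 156.4], 0.47)] pred [165.4 292.1]
crop scene 823 1476
[([269.1, 304.2], 0.73), ([197.1, 410.3], 0.43), ([259.2, 405.3], 0.41)] pred [224.8 233.3]
crop top 1043 1116
```

View pics/h4_top.png

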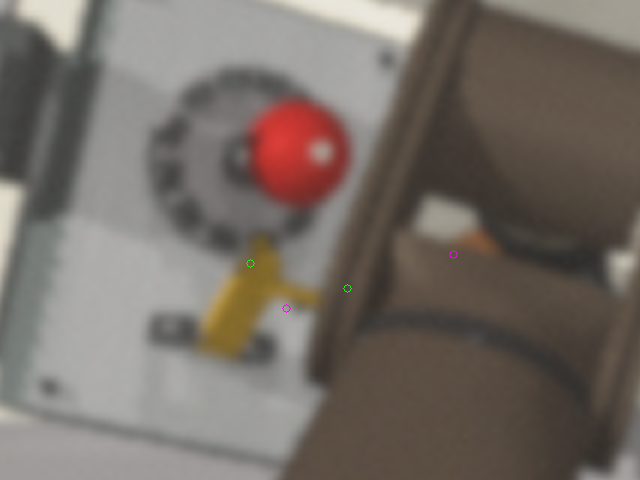

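The pawl is coming up: its tab is now at about (295, 295) in the crop. I'll continue along the arc.

Emit:
arm_command(
  increments=[
    [[-0.3,-0.5,0,0],[-0.3,-0.5,-0.1,0],[-0.2,-0.5,-0.2,0],[-0.2,-0.5,-0.2,0],[0,0,0,0]],
  ],
)

```text
time: 11.68
eef_pos: [0.465, -0.055, 0.1705]
tcp_rot: [0.42, 0.569, -0.42, 0.569]
contact_force: [-0.1, 0.9, -1.7]
opening: 0.153
```

```bash
python3 look.py h5
```

```text
11.675 [ 0.465  -0.055   0.1705] 0.2989 [-0.1  0.9 -1.7] 0.1530286841947785
tip u,y,n -0.0236 0.0849 0.0546
[([373.2, 205.4], 0.73), ([231.4, 225.7], 0.56), ([327.1, 156.5], 0.45)] pred [160.6 285.6]
crop scene 823 1476
[([269.1, 300.8], 0.5), ([259.3, 407.0], 0.49), ([199.4, 407.6], 0.42)] pred [232.  233.3]
crop top 1043 1116
```

View pics/h5_top.png

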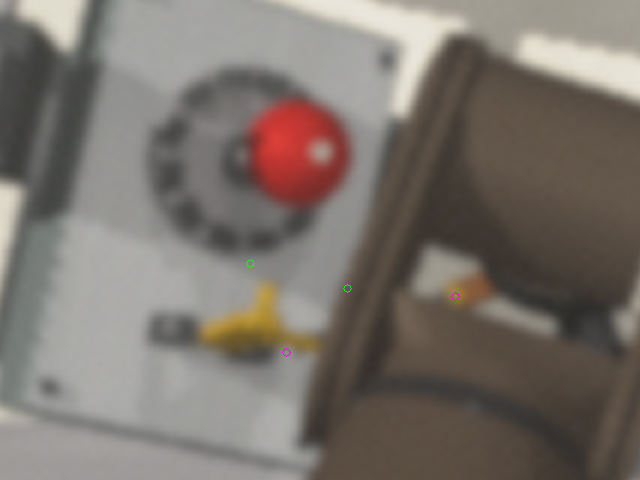

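Emit:
arm_command(
  increments=[
    [[0,-0.6,-0.3,0],[0,-0.6,-0.3,0],[0,-0.6,-0.3,0],[0,0,0,0],[0,0,0,0]],
  ],
)

```text
time: 12.5
eef_pos: [0.4456, -0.0513, 0.1702]
tcp_rot: [0.421, 0.569, -0.42, 0.569]
contact_force: [2.8, 4.0, -3.8]
opening: 0.144
```

```bash
python3 look.py h6
```

```text
12.5 [ 0.4456 -0.0513  0.1702] 0.2981 [ 2.8  4.  -3.8] 0.14446913311940388
tip u,y,n -0.0243 0.1045 0.0548
[([232.5, 224.6], 0.61), ([374.0, 204.5], 0.55), ([321.4, 156.9], 0.46)] pred [157.8 280.4]
crop scene 823 1476
[([259.2, 405.8], 0.66), ([198.5, 410.6], 0.52), ([269.9, 302.1], 0.48)] pred [239.2 232. ]
crop top 1043 1116
```

View pics/h6_top.png

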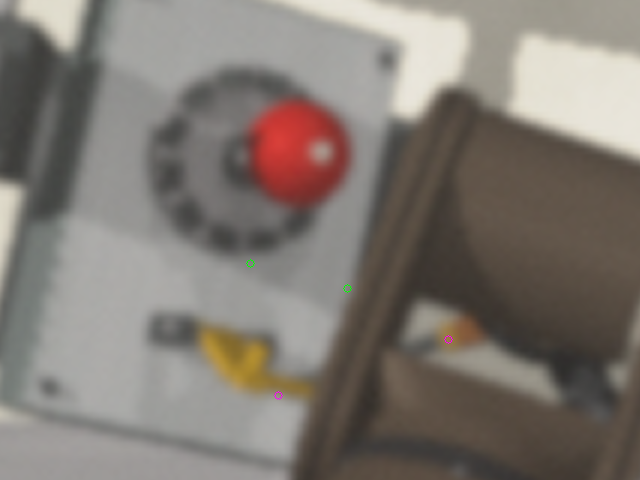

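The pawl is laid over, with its tab near (280, 385) in the crop, and the contact force suggests it has reached its stop. I'll back the rod off.

Emit:
arm_command(
  increments=[
    [[0,0.6,0.3,0],[0,1,0.5,0],[-1,0.5,2,0],[-1.5,0,3,0],[-1.5,0,4,0],[0,0,4,0],[0,0,0,0]],
  ],
)

```text
time: 13.58
eef_pos: [0.5073, -0.1813, 0.2116]
tcp_rot: [0.42, 0.567, -0.421, 0.569]
contact_force: [-0.0, 1.1, -1.8]
opening: 0.151
```

```bash
python3 look.py h7
```

```text
13.575 [ 0.5073 -0.1813  0.2116] 0.2958 [-0.   1.1 -1.8] 0.15063631103519706
tip u,y,n -0.1016 0.0153 0.1467
[([324.1, 155.6], 0.7), ([230.9, 223.4], 0.59), ([374.9, 203.4], 0.46)] pred [181.6 275.4]
crop scene 823 1476
[([198.9, 409.0], 0.68), ([211.8, 282.4], 0.6), ([263.1, 407.0], 0.43)] pred [213.6 279.7]
crop top 1043 1116
```

View pics/h7_top.png

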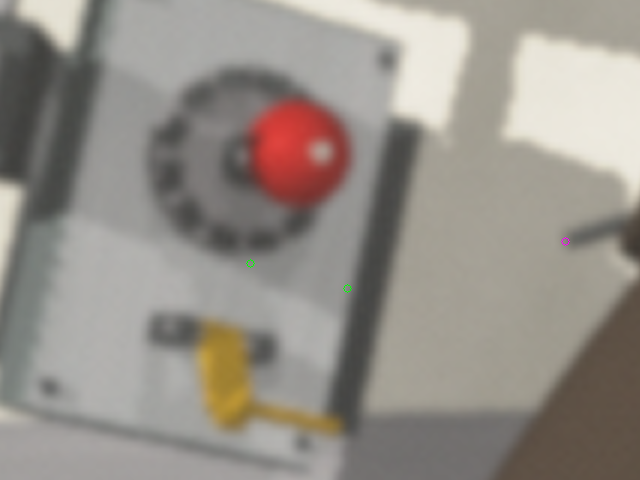

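View pics/h7_scene.png

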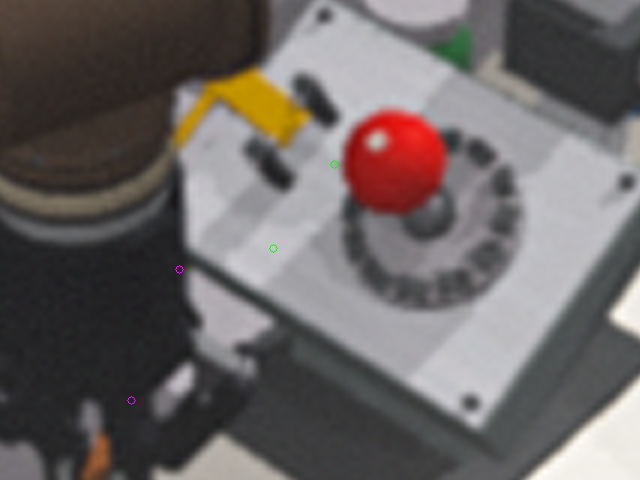

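The pawl stays laid back, with its tab near (295, 415) in the top crop and the ratchet clear. Now I return the rod to the rest.

```bash
python3 - <<'E'
from pw import *
st,P,y,M=cur()
rows(P,y,[(.4418,-.3469,.13,.049),(.4418,-.3469,.065,.049,.04)])
E
```

```text
6 [[[2.0, -2.8, 3.6, 0.06], [2.0, -2.6, 3.7, 0.06], [2.0, -2.3, 3.9, 0.07], [2.0, -2.0, 4.1, 0.06], [3.3, 0.0, 0.0, 0.0], [3.2, 0.0, 0.0, 0.0]]] end [ 0.4423 -0.3473  0.0652] 0.05
```

Emit:
arm_command(
  increments=[
    [[2.0,-2.8,3.6,0.06],[2.0,-2.6,3.7,0.06],[2.0,-2.3,3.9,0.07],[2.0,-2.0,4.1,0.06],[3.3,0,0,0],[3.2,0,0,0],[0,0,0,0],[0,0,0,0]],
  ],
)

```text
time: 14.78
eef_pos: [0.4432, -0.3476, 0.0666]
tcp_rot: [0.487, 0.512, -0.487, 0.513]
contact_force: [0.3, -0.2, 0.2]
opening: 0.151
```

```bash
python3 - <<'E'
from plan import *
st,P,y,M=cur(); im=optics.read_camera("wrist"); cv2.imwrite("pics/i1.png",im)
print(st["time"],P.round(4),round(y,4))
rows(P,y,[(.4418,-.3469,.030,.049,.04)])
im=optics.read_camera("top"); cv2.imwrite("pics/i1t.png",cv2.resize(im[200:290,310:430],None,fx=5,fy=5,interpolation=cv2.INTER_CUBIC))
E
```

```text
14.775 [ 0.4432 -0.3476  0.0666] 0.0501
1 [[[3.7, -0.1, -0.1, 0.0]]] end [ 0.4422 -0.3467  0.0296] 0.05
```

View pics/i1.png

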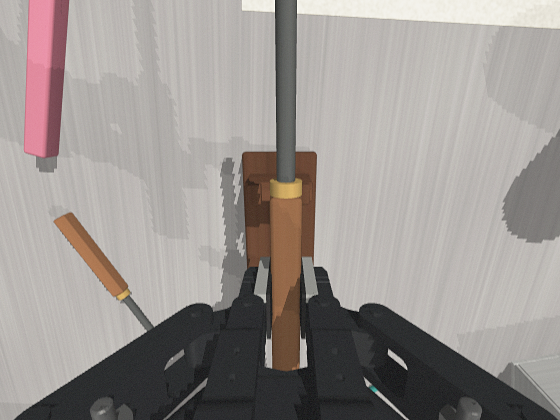

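```bash
python3 - <<'E'
from plan import *
st,P,y,M=cur(); K,T=cam("wrist",st)
print(P, M.round(4)[:,0])
a=onz([152,243],K,T,.008);b=onz([152,316],K,T,.008);print(a,b,(a+b)/2,np.linalg.norm(a-b))
# f1 approx with straight-down tool
def pose(P,q):
    W=np.eye(4);W[:3,:3]=R.from_quat(q).as_matrix();W[:3,3]=P;return W@optics.camera_model("wrist")["mount"]
for P0,q,l,r_,row in (([.4385,-.3476,.1961],[.489,.513,-.488,.509],264,309.5,139),([.4424,-.3475,.1791],[.487,.51,-.488,.514],258,305.5,139)):
    T0=pose(P0,q);a=onz([row,l],K,T0,.008);b=onz([row,r_],K,T0,.008);print((a+b)/2,np.linalg.norm(a-b))
# rod axis now
print("rod", onz([100,286.5],K,T,P[2]+.015), onz([200,286.5],K,T,P[2]+.015))
im=cv2.imread("pics/i1.png");cv2.imwrite("pics/i1z.png",cv2.resize(im[130:290,220:340],None,fx=4,fy=4,interpolation=cv2.INTER_CUBIC)[:600])
E
```

```text
[ 0.4436398  -0.34825958  0.06746435] [ 0.0024 -0.0028 -1.    ]
[ 0.41389847 -0.2928887   0.008     ] [ 0.46231913 -0.29049876  0.008     ] [ 0.4381088  -0.29169373  0.008     ] 0.048479597834777254
[ 0.43778313 -0.29085767  0.008     ] 0.048807752453839885
[ 0.4373951  -0.29147523  0.008     ] 0.04825489126793893
rod [ 0.44091852 -0.2622095   0.08246435] [ 0.44301053 -0.30356599  0.08246435]
```

View pics/i1z.png

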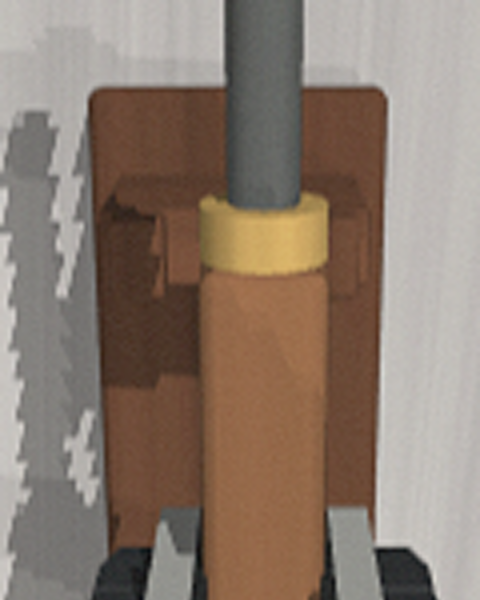

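Emit:
arm_command(
  increments=[
    [[1,-0.4,0,0],[0.5,0,0,0],[0,0,0,0]],
  ],
)

```text
time: 15.25
eef_pos: [0.438, -0.3473, 0.0496]
tcp_rot: [0.488, 0.513, -0.488, 0.512]
contact_force: [0.1, 0.2, -1.3]
opening: 0.154
```

```bash
python3 - <<'E'
from plan import *
st,P,y,M=cur(); K,T=cam("wrist",st); im=optics.read_camera("wrist")
print(st["time"],P,y,M[:,0].round(4))
cv2.imwrite("pics/i2z.png",cv2.resize(im[130:290,210:350],None,fx=4,fy=4,interpolation=cv2.INTER_CUBIC)[:600])
E
```

```text
15.25 [ 0.43796588 -0.34734436  0.04960021] 0.04882896107104743 [-0.001   0.0011 -1.    ]
```

View pics/i2z.png

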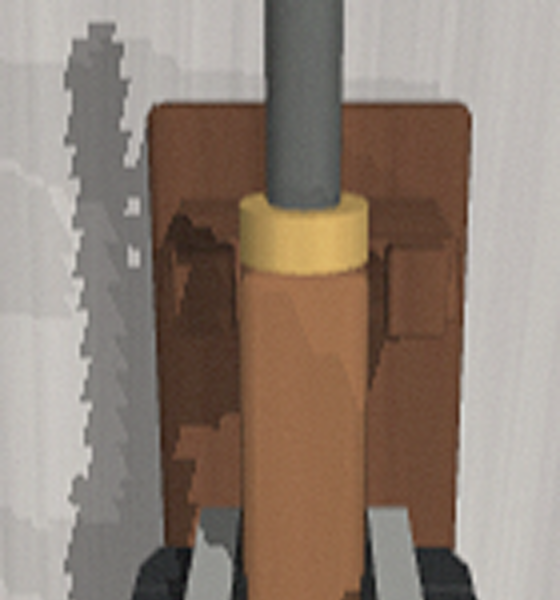

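Emit:
arm_command(
  increments=[
    [[0.7,0.1,0,0],[0.6,0,0,0],[0.4,0,0,0],[0.2,0,0,0],[0,0,0,0],[0,0,0,0]],
  ],
)

```text
time: 16.05
eef_pos: [0.4396, -0.3479, 0.0315]
tcp_rot: [0.488, 0.512, -0.488, 0.512]
contact_force: [-0.7, 0.7, -0.5]
opening: 0.155
```

```bash
python3 - <<'E'
from plan import *
st,P,y,M=cur(); im=optics.read_camera("wrist")
print(st["time"],P,y,M[:,0].round(4),st["contact_force"])
cv2.imwrite("pics/i3z.png",cv2.resize(im[130:290,210:350],None,fx=4,fy=4,interpolation=cv2.INTER_CUBIC)[:600])
E
```

```text
16.05 [ 0.43956611 -0.34787885  0.03153705] 0.048935571201044685 [ 3.e-04 -3.e-04 -1.e+00] [-0.74223652  0.69097209 -0.46726421]
```

View pics/i3z.png

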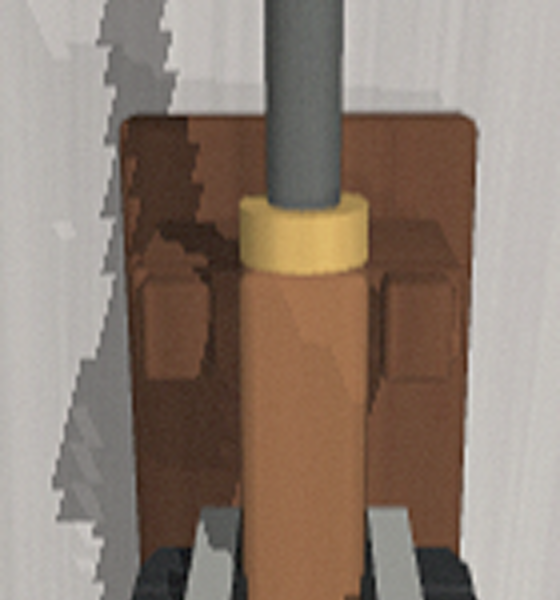

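Emit:
arm_command(
  increments=[
    [[0.2,-0.1,0,0],[0.1,0,0,0],[0.1,0,0,0],[0,0,0,0]],
  ],
)

```text
time: 16.6
eef_pos: [0.4384, -0.3477, 0.0272]
tcp_rot: [0.488, 0.512, -0.488, 0.512]
contact_force: [0.1, -0.2, -1.9]
opening: 0.153
```

```bash
python3 - <<'E'
from plan import *
st,P,y,M=cur(); im=optics.read_camera("wrist")
print(st["time"],P,y,M[:,0].round(4),st["contact_force"])
cv2.imwrite("pics/i4z.png",cv2.resize(im[130:290,210:350],None,fx=4,fy=4,interpolation=cv2.INTER_CUBIC)[:600])
E
```

```text
16.6 [ 0.43837178 -0.34769488  0.02717507] 0.04900899940081088 [-2.e-04  2.e-04 -1.e+00] [ 0.06014257 -0.2365564  -1.9332129 ]
```

View pics/i4z.png

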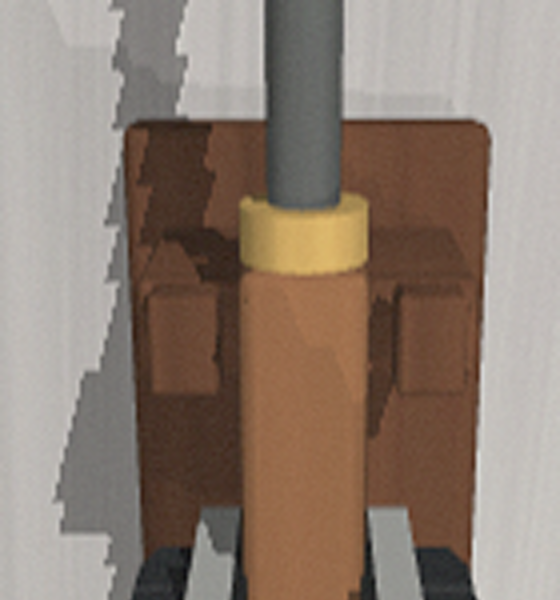

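Emit:
arm_command(
  increments=[
    [[0.1,0,0,0],[0,0,0,0]],
  ],
)

```text
time: 16.9
eef_pos: [0.4386, -0.3478, 0.027]
tcp_rot: [0.488, 0.512, -0.488, 0.512]
contact_force: [-2.3, 1.8, 4.1]
opening: 0.151
```

Emit:
arm_command(
  increments=[
    [[0,0,0,0],[0,0,0,0],[0,0,0,0],[0,0,0,0]],
  ],
  grip=4.5,
)

```text
time: 17.4
eef_pos: [0.4384, -0.3477, 0.0262]
tcp_rot: [0.488, 0.512, -0.488, 0.512]
contact_force: [-0.5, 0.3, -0.1]
opening: 0.529
```

Emit:
arm_command(
  increments=[
    [[-1,0,0,0],[-3,0,0,0],[-5,0,0,0],[-5,0,0,0],[-4,0,0,0],[0,0,0,0]],
  ],
)

```text
time: 18.15
eef_pos: [0.4402, -0.3497, 0.2121]
tcp_rot: [0.487, 0.509, -0.488, 0.516]
contact_force: [-0.5, -0.2, -0.6]
opening: 0.531
```

```bash
python3 wl.py pics/j1.png
```

```text
18.15 [ 0.4402 -0.3497  0.2121] 0.0492 0.5311367261713686
rod [([87.8, 149.9], 0.93), ([194.7, 282.1], 0.89), ([318.6, 294.8], 0.84)]
rod_tip [([257.2, 206.0], 0.92), ([58.1, 284.6], 0.83)]
rest [([186.6, 283.6], 0.79)]
[[191.  282.2]
 [ 55.5 281.8]
 [234.3 282.4]]
```

View pics/j1.png

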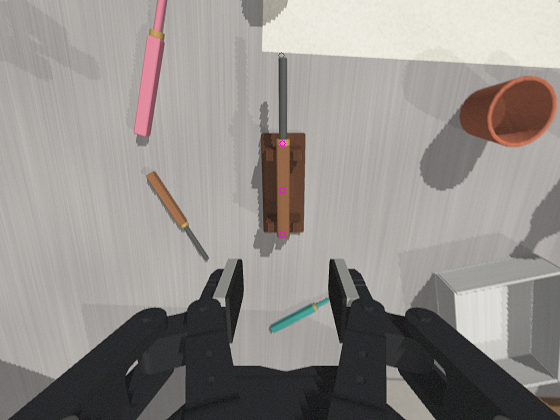

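The rod is back in its saddles, with the handle centre near (190, 283) and between the cheeks. Now the knob: I hover above the ball and check the alignment.

```bash
python3 - <<'E'
from pw import *
st,P,y,M=cur()
B=lp(T,0,0,.075);print(B)
rows(P,y,[(.46,-.25,.36,.45),(B[0],B[1],.36,2.1),(B[0],B[1],.30,2.1)],tstep=.17)
E
```

```text
[0.5117378  0.06039155 0.21495191]
16 [[[-3.9, 0.7, -2.4, -0.1], [-3.9, 0.9, -2.3, -0.1], [-3.9, 1.1, -2.2, -0.1], [-3.8, 1.4, -2.1, -0.1], [0.0, 1.8, -2.6, -0.17], [0.0, 2.2, -2.2, -0.16], [0.0, 2.6, -1.8, -0.17], [0.0, 2.8, -1.4, -0.16], [0.0, 3.0, -0.9, -0.17], [0.0, 3.1, -0.4, -0.16], [0.0, 3.2, 0.1, -0.17], [0.0, 3.1, 0.6, -0.16], [0.0, 2.9, 1.1, -0.17], [0.0, 2.7, 1.6, -0.16], [3.0, 0.0, 0.0, 0.0], [3.0, 0.0, 0.0, 0.0]]] end [0.5118 0.0599 0.2997] 2.099
```

Emit:
arm_command(
  increments=[
    [[-3.9,0.7,-2.4,-0.1],[-3.9,0.9,-2.3,-0.1],[-3.9,1.1,-2.2,-0.1],[-3.8,1.4,-2.1,-0.1],[0,1.8,-2.6,-0.17],[0,2.2,-2.2,-0.16],[0,2.6,-1.8,-0.17],[0,2.8,-1.4,-0.16],[0,3.0,-0.9,-0.17],[0,3.1,-0.4,-0.16],[0,3.2,0.1,-0.17],[0,3.1,0.6,-0.16],[0,2.9,1.1,-0.17],[0,2.7,1.6,-0.16],[3.0,0,0,0],[3.0,0,0,0],[0,0,0,0],[0,0,0,0]],
  ],
  grip=7,
)

```text
time: 20.6
eef_pos: [0.5127, 0.059, 0.3016]
tcp_rot: [-0.184, 0.683, 0.185, 0.683]
contact_force: [0.6, 0.1, 0.1]
opening: 0.822
```

```bash
cat > kn.py <<'E'
from pw import *
import sys
st,P,y,M=cur(); im=optics.read_camera("wrist");K,TT=cam("wrist",st)
print(st["time"],P.round(4),round(y,4),M[:,0].round(4),st["qpos"].round(2),st["contact_force"].round(1),st["wrist_torque"].round(2),st["opening"])
B=lp(T,0,0,.075)
print("net",[(np.round(a["at"],1).tolist(),round(a["conf"],2)) for a in optics.place_of("wrist","ball_center")[:2]],"pred",proj(B,K,TT)[0].round(1))
hsv=cv2.cvtColor(im,cv2.COLOR_BGR2HSV);m=((hsv[...,0]<8)|(hsv[...,0]>172))&(hsv[...,1]>170)&(hsv[...,2]>90)
n,l,s,c=cv2.connectedComponentsWithStats(m.astype(np.uint8));i=1+np.argmax(s[1:,4]);print("red cen(row,col)",c[i][::-1].round(1),"box",s[i])
p=proj(B,K,TT)[0];cv2.circle(im,(int(p[1]),int(p[0])),4,(255,0,255),1)
cv2.imwrite(f"pics/{sys.argv[1]}.png",im)
for cn,win in (("scene",(130,260,230,470)),("top",(70,260,140,290))):
    q=optics.read_camera(cn)[win[0]:win[1],win[2]:win[3]];cv2.imwrite(f"pics/{sys.argv[1]}_{cn}.png",cv2.resize(q,None,fx=3,fy=3,interpolation=cv2.INTER_CUBIC))
E
python3 kn.py k1
```

```text
20.6 [0.5127 0.059  0.3016] 2.0988 [-3.e-04  0.e+00 -1.e+00] [-0.08 -0.12  1.88  0.    1.38 -2.18] [0.6 0.1 0.1] [ 0.    0.05 -0.03] 0.8222769716495021
net [([219.8, 285.0], 0.75)] pred [216.6 287.3]
red cen(row,col) [218.9 287.4] box [ 258  190   59   59 2493]
```

View pics/k1.png

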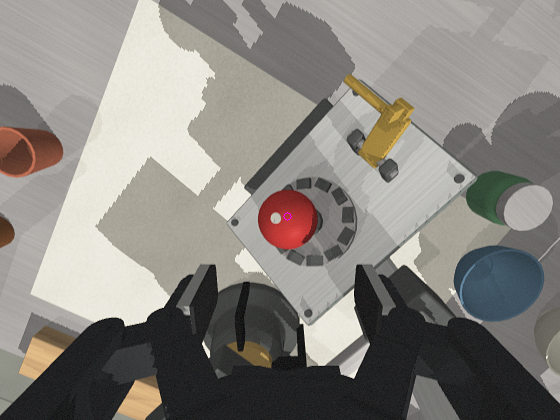

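View pics/k1_scene.png

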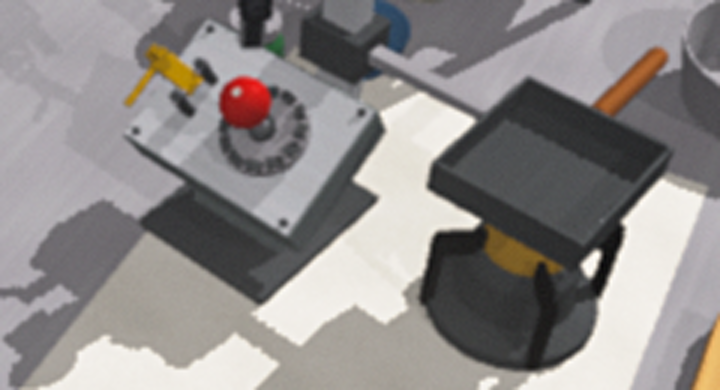

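Emit:
arm_command(
  increments=[
    [[3,0.2,0,0],[3,0,0,0],[3,0,0,0],[1.3,0,0,0],[0.5,0,0,0],[0,0,0,0],[0,0,0,0]],
  ],
)

```text
time: 21.68
eef_pos: [0.5123, 0.0608, 0.1947]
tcp_rot: [-0.185, 0.682, 0.184, 0.683]
contact_force: [-0.3, 0.8, -0.1]
opening: 0.821
```

```bash
python3 kn.py k2
```

```text
21.675 [0.5123 0.0608 0.1947] 2.099 [ 2.5e-03 -2.0e-04 -1.0e+00] [-0.08 -0.03  2.   -0.    1.17 -2.18] [-0.3  0.8 -0.1] [-0.    0.    0.03] 0.8207124512460193
net [([291.8, 283.6], 0.83)] pred [288.7 285. ]
red cen(row,col) [295.2 285.1] box [ 234  242  102  106 7798]
```

View pics/k2.png

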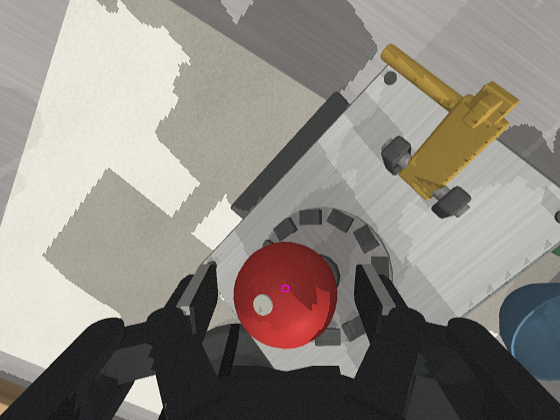

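View pics/k2_scene.png

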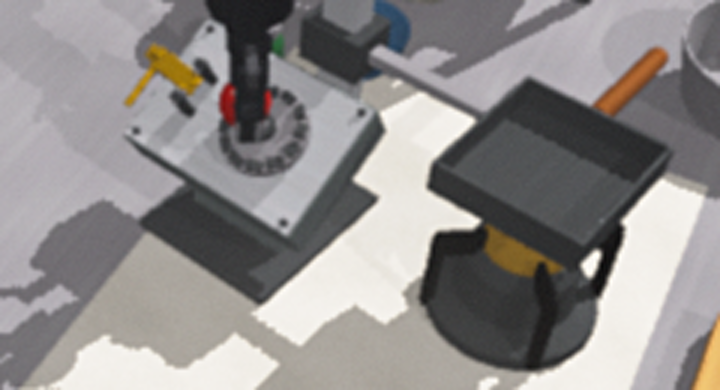

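Emit:
arm_command(
  increments=[
    [[0.1,0,0.1,0],[0,0,0,0],[0,0,0,0],[0,0,0,0],[0,0,0,0]],
  ],
  grip=4,
  grip_force=60,
)

```text
time: 22.5
eef_pos: [0.5129, 0.0609, 0.1929]
tcp_rot: [-0.185, 0.682, 0.184, 0.683]
contact_force: [0.2, -3.5, 4.4]
opening: 0.535
```

```bash
python3 - <<'E'
from plan import *
st,P,y,M=cur(); print(st["time"],P,y,M[:,0].round(4),st["contact_force"].round(1),st["wrist_torque"].round(2),st["opening"]*85.4)
E
```

```text
22.5 [0.51286533 0.06089287 0.19293463] 2.0992061708586505 [ 0.0014 -0.0012 -1.    ] [ 0.2 -3.5  4.4] [-0.74 -0.17  0.04] 45.669340719226696
```

Emit:
arm_command(
  increments=[
    [[0,0,0,0.08],[0,0,0,0.1],[0,0,0,0.1],[0,0,0,0]],
  ],
)

```text
time: 23.0
eef_pos: [0.5131, 0.0607, 0.1926]
tcp_rot: [-0.087, 0.701, 0.086, 0.702]
contact_force: [3.3, -4.4, 2.7]
opening: 0.532
```

```bash
python3 kn.py k3
```

```text
23.0 [0.5131 0.0607 0.1926] 1.8164 [ 0.0016 -0.001  -1.    ] [-0.08 -0.03  2.   -0.    1.17 -1.89] [ 3.3 -4.4  2.7] [-0.8  -0.11 -0.49] 0.5322755205122538
net [([293.0, 282.9], 0.64)] pred [290.1 284.4]
red cen(row,col) [296.6 285.1] box [ 234  243  104  108 7810]
```

View pics/k3.png

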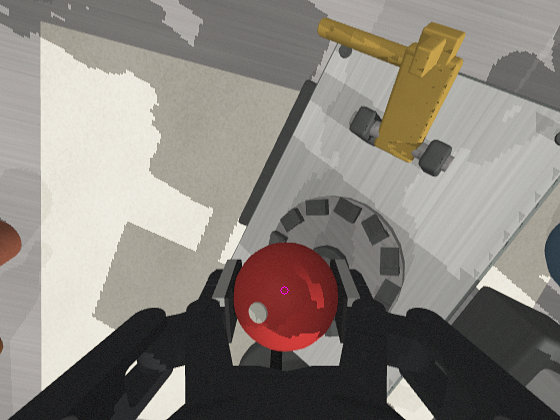

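View pics/k3_scene.png

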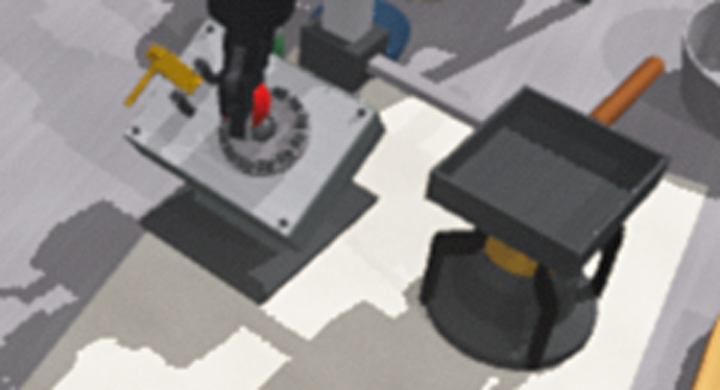

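The pan is coming down: its near corner moved about 3 px for 0.28 rad of turn, which fits the gearing. I'll keep turning.

Emit:
arm_command(
  increments=[
    [[0,0,0,0.12],[0,0,0,0.12],[0,0,0,0.12],[0,0,0,0.12],[0,0,0,0]],
  ],
)

```text
time: 23.82
eef_pos: [0.5127, 0.0602, 0.1924]
tcp_rot: [0.082, 0.702, -0.083, 0.702]
contact_force: [2.7, -6.1, 2.9]
opening: 0.535
```

```bash
python3 kn.py k4
```

```text
23.825 [0.5127 0.0602 0.1924] 1.3368 [ 2.0e-04 -2.3e-03 -1.0e+00] [-0.08 -0.03  2.   -0.    1.17 -1.41] [ 2.7 -6.1  2.9] [-1.03  0.02 -0.41] 0.5352588913968118
net [([294.7, 286.1], 0.78)] pred [291.9 283. ]
red cen(row,col) [298.6 284. ] box [ 234  244  104  108 7553]
```

View pics/k4.png

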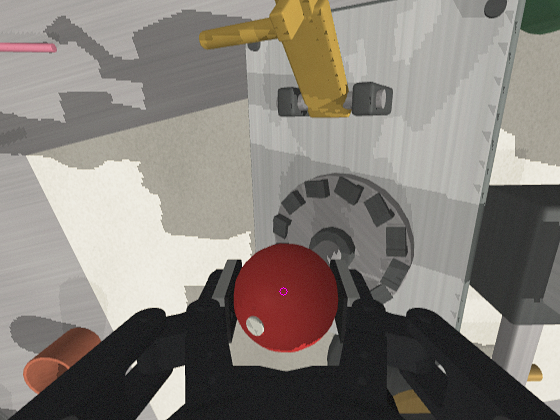

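View pics/k4_scene.png

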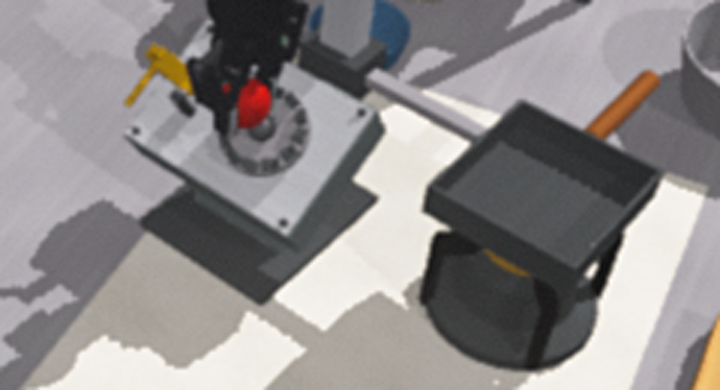

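Emit:
arm_command(
  increments=[
    [[0,0,0,0.12],[0,0,0,0.12],[0,0,0,0.12],[0,0,0,0.1],[0,0,0,0]],
  ],
)

```text
time: 24.65
eef_pos: [0.512, 0.0602, 0.192]
tcp_rot: [0.239, 0.665, -0.241, 0.665]
contact_force: [0.5, -6.5, 2.5]
opening: 0.534
```

```bash
python3 kn.py k5
```

```text
24.65 [0.512  0.0602 0.192 ] 0.8772 [-0.002  -0.0023 -1.    ] [-0.08 -0.03  2.   -0.    1.17 -0.95] [ 0.5 -6.5  2.5] [-1.01  0.25 -0.37] 0.5343797843210879
net [([295.8, 282.1], 0.73)] pred [294.8 282.3]
red cen(row,col) [301.3 283.8] box [ 234  248  104  106 7573]
```

View pics/k5_scene.png

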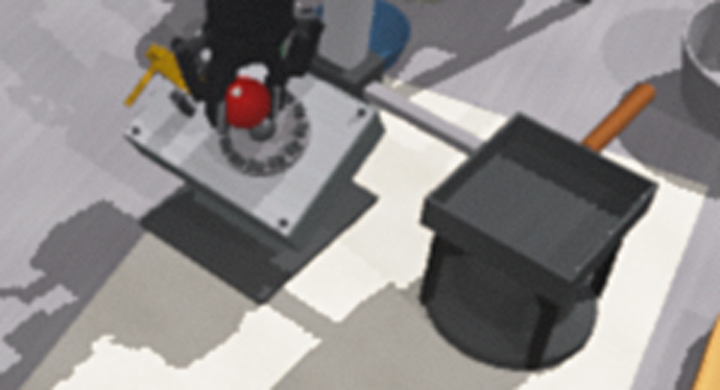

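Emit:
arm_command(
  increments=[
    [[0,0,0,0.08],[0,0,0,0.08],[0,0,0,0]],
  ],
)

```text
time: 25.22
eef_pos: [0.5115, 0.0605, 0.1917]
tcp_rot: [0.291, 0.645, -0.293, 0.643]
contact_force: [0.4, -5.8, 2.1]
opening: 0.535
```

```bash
python3 kn.py k6
```

```text
25.225 [0.5115 0.0605 0.1917] 0.7195 [-0.0034 -0.0019 -1.    ] [-0.08 -0.03  2.   -0.    1.17 -0.8 ] [ 0.4 -5.8  2.1] [-0.96  0.55 -0.05] 0.5352020585564281
net [([298.8, 285.7], 0.76)] pred [296.5 282.4]
red cen(row,col) [302.5 284.1] box [ 234  249  104  106 7689]
```

View pics/k6_scene.png

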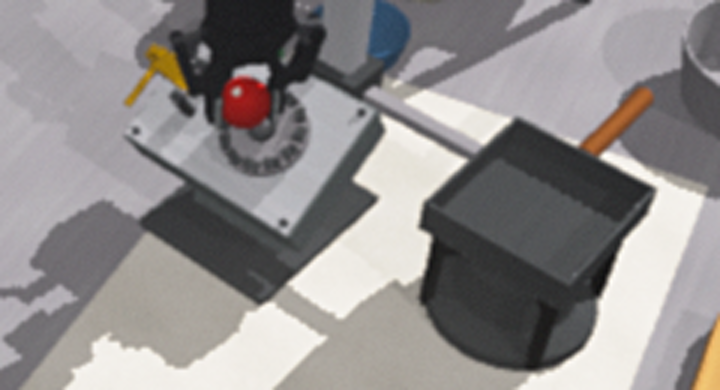

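Emit:
arm_command(
  increments=[
    [[0,0,0,0.06],[0,0,0,0.06],[0,0,0,0]],
  ],
)

```text
time: 25.8
eef_pos: [0.5119, 0.0603, 0.1921]
tcp_rot: [0.33, 0.625, -0.331, 0.625]
contact_force: [-0.0, -7.7, 2.2]
opening: 0.531
```

```bash
python3 kn.py k7; python3 - <<'E'
import cv2,numpy as np
# vertical pan shift between scene crops by template matching of front-left pan rim region
a=cv2.imread("pics/k1_scene.png",0)
t=a[70:290,425:590]
for k in range(1,8):
    b=cv2.imread(f"pics/k{k}_scene.png",0)
    o=cv2.matchTemplate(b,a[140:280,425:600],cv2.TM_CCOEFF_NORMED);_,v,_,l=cv2.minMaxLoc(o);print(k,l,round(v,3))
E
```

```text
25.8 [0.5119 0.0603 0.1921] 0.5981 [-0.0021 -0.0019 -1.    ] [-0.08 -0.03  2.   -0.    1.17 -0.68] [-0.  -7.7  2.2] [-0.95  0.32 -0.32] 0.5314189366429203
net [([295.0, 282.4], 0.61)] pred [295.8 282.1]
red cen(row,col) [300.6 284.4] box [ 234  246  104  108 7937]
1 (425, 140) 1.0
2 (425, 140) 1.0
3 (423, 146) 0.894
4 (419, 160) 0.651
5 (415, 176) 0.582
6 (414, 180) 0.583
7 (414, 182) 0.581
```

```bash
python3 - <<'E'
from pw import *
K=cam("scene")
for z in (.17,.2,.23):
    p=T@np.array([.1,-.24,z,1]);q=T@np.array([.1,-.24,z-.063,1]);print(z,proj(p[:3],*K)[0],(proj(q[:3],*K)-proj(p[:3],*K))[0]*3)
E
```

```text
0.17 [191.4470224  410.96295968] [ 47.83335736 -14.56466856]
0.2 [183.37883332 413.41962395] [ 49.74580317 -15.14698478]
0.23 [174.97786632 415.977615  ] [ 51.77529584 -15.76494031]
```

View pics/k7_scene.png

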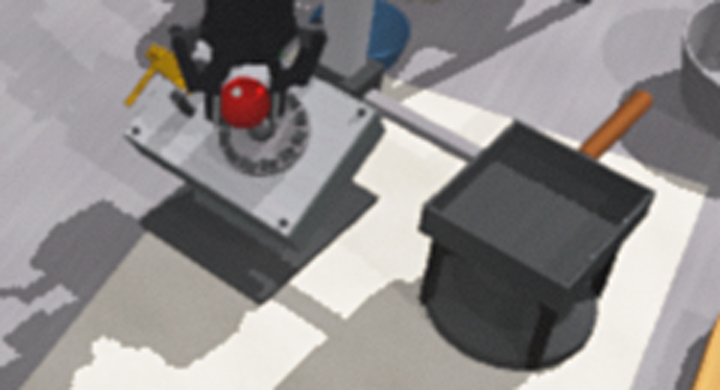

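View pics/k7.png

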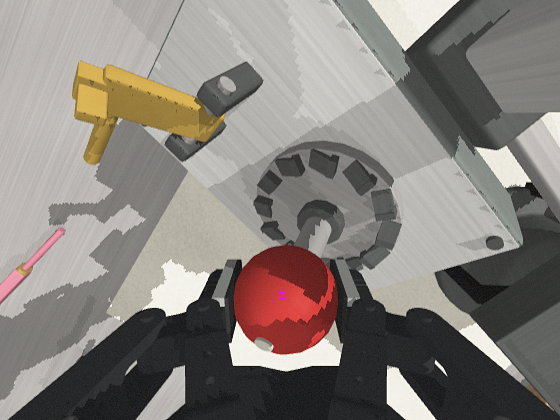

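Emit:
arm_command(
  increments=[
    [[0,0,0,0.08],[0,0,0,0.08],[0,0,0,0]],
  ],
)

```text
time: 26.38
eef_pos: [0.5116, 0.0609, 0.1917]
tcp_rot: [0.378, 0.598, -0.38, 0.596]
contact_force: [-1.8, -5.4, 2.2]
opening: 0.532
```

```bash
cat > sh.py <<'E'
import cv2,numpy as np,sys
ks=sys.argv[1:]
for p,q in zip(ks,ks[1:]):
    a=cv2.imread(f"pics/{p}_scene.png",0);b=cv2.imread(f"pics/{q}_scene.png",0)
    y0,y1,x0,x1=110,275,430,650
    A=a[y0:y1,x0:x1].astype(np.float32);B=b[y0:y1,x0:x1].astype(np.float32)
    W=np.eye(2,3,dtype=np.float32)
    cc,W=cv2.findTransformECC(A,B,W,cv2.MOTION_TRANSLATION,(3,200,1e-5),None,5);print(p,q,"dx,dy px",(W[:,2]/3).round(2),round(cc,3))
E
python3 kn.py k8; python3 sh.py k1 k3 k4 k5 k6 k7 k8
```

```text
26.375 [0.5116 0.0609 0.1917] 0.4396 [-2.7e-03 -9.0e-04 -1.0e+00] [-0.08 -0.03  2.   -0.    1.17 -0.52] [-1.8 -5.4  2.2] [-0.65  0.35  0.04] 0.531764921377667
net [([295.1, 283.7], 0.78)] pred [297.7 282.2]
red cen(row,col) [302.3 284.8] box [ 234  247  104  109 7971]
k1 k3 dx,dy px [-0.69  2.31] 0.946
k3 k4 dx,dy px [-1.41  4.43] 0.91
k4 k5 dx,dy px [-1.43  4.21] 0.949
k5 k6 dx,dy px [-0.4   1.33] 0.992
k6 k7 dx,dy px [-0.28  0.93] 0.995
k7 k8 dx,dy px [-0.35  1.17] 0.993
```

Emit:
arm_command(
  increments=[
    [[0,0,0,0.08],[0,0,0,0.08],[0,0,0,0]],
  ],
)

```text
time: 26.95
eef_pos: [0.5113, 0.062, 0.1917]
tcp_rot: [0.425, 0.566, -0.426, 0.564]
contact_force: [-3.6, -0.9, 3.4]
opening: 0.533
```

```bash
python3 kn.py k9; python3 sh.py k7 k8 k9
```

```text
26.95 [0.5113 0.062  0.1917] 0.28 [-0.0032  0.0018 -1.    ] [-0.08 -0.03  2.    0.    1.17 -0.36] [-3.6 -0.9  3.4] [-0.11  0.57 -0.01] 0.5325840477755057
net [([300.7, 282.9], 0.87)] pred [300.3 282.4]
red cen(row,col) [305.7 285. ] box [ 234  251  104  107 7759]
k7 k8 dx,dy px [-0.35  1.17] 0.993
k8 k9 dx,dy px [0. 0.] 1.0
```

The pan did not move for the last 0.16 rad. To tell the end stop from slip, I'll regrip near the best jaw angle and turn again.

Emit:
arm_command(
  increments=[
    [[0,0,0,0],[0,0,0,0],[0,0,0,0],[0,0,0,-0.16],[0,0,0,-0.17],[0,0,0,-0.17],[0,0,0,-0.17],[0,0,0,-0.17],[0,0,0,-0.17],[0,0,0,-0.17],[0,0,0,0],[0,0,0,0]],
  ],
  grip=6.5,
)

```text
time: 28.65
eef_pos: [0.5125, 0.0614, 0.1924]
tcp_rot: [0.04, 0.706, -0.04, 0.706]
contact_force: [-0.5, -0.4, 1.0]
opening: 0.766
```

```bash
python3 kn.py l1; python3 sh.py k9 l1
```

```text
28.65 [0.5125 0.0614 0.1924] 1.4566 [ 4.e-04  0.e+00 -1.e+00] [-0.08 -0.03  2.    0.    1.17 -1.53] [-0.5 -0.4  1. ] [-0.02 -0.01  0.01] 0.7663289875268475
net [([295.6, 282.5], 0.87)] pred [292.3 281.1]
red cen(row,col) [299.2 281.4] box [ 231  245  104  108 7591]
k9 l1 dx,dy px [-0. -0.] 1.0
```

View pics/l1.png

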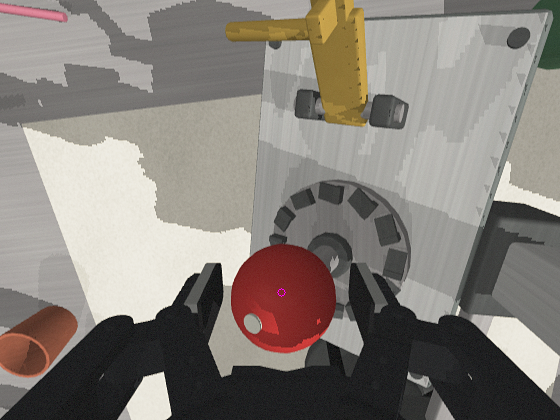

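Emit:
arm_command(
  increments=[
    [[0,-0.1,0.1,0],[0,0,0,0],[0,0,0,0],[0,0,0,0],[0,0,0,0]],
  ],
  grip=4,
  grip_force=60,
)

```text
time: 29.48
eef_pos: [0.5133, 0.0601, 0.1928]
tcp_rot: [0.039, 0.706, -0.04, 0.706]
contact_force: [-2.9, -1.3, 4.8]
opening: 0.533
```

Emit:
arm_command(
  increments=[
    [[0,0,0,0.06],[0,0,0,0.06],[0,0,0,0.06],[0,0,0,0]],
  ],
)

```text
time: 29.98
eef_pos: [0.5144, 0.0595, 0.1927]
tcp_rot: [0.102, 0.698, -0.103, 0.701]
contact_force: [3.4, -2.9, 1.1]
opening: 0.534
```

```bash
python3 kn.py l2; python3 sh.py l1 l2
```

```text
29.975 [0.5144 0.0595 0.1927] 1.2805 [ 0.0035 -0.0022 -1.    ] [-0.08 -0.03  2.   -0.    1.17 -1.36] [ 3.4 -2.9  1.1] [-0.76 -0.31  0.13] 0.5338242243379139
net [([289.4, 285.0], 0.7)] pred [288.3 283.1]
red cen(row,col) [294.5 284.2] box [ 234  240  104  108 7592]
l1 l2 dx,dy px [-0. -0.] 1.0
```

```bash
python3 - <<'E'
from plan import *
im=optics.read_camera("scene");cv2.imwrite("pics/m_scene.png",cv2.resize(im[140:270,350:480],None,fx=4.6,fy=4.6,interpolation=cv2.INTER_CUBIC))
im=optics.read_camera("top");cv2.imwrite("pics/m_top.png",cv2.resize(im[50:260,110:300],None,fx=2.8,fy=2.8,interpolation=cv2.INTER_CUBIC))
E
```

```text
(no output)
```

View pics/m_scene.png

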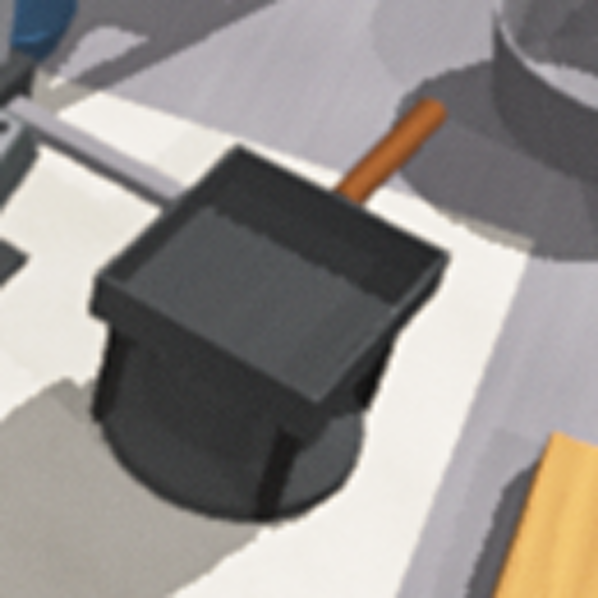

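View pics/l2.png

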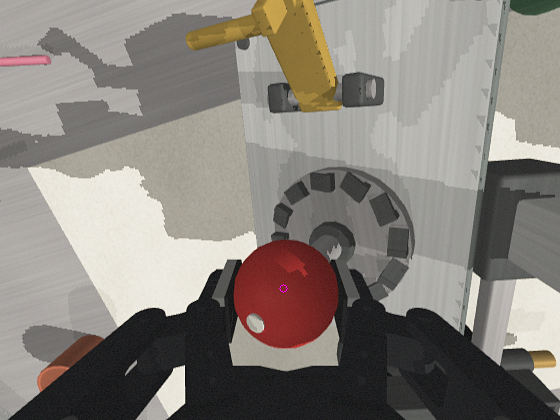

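Emit:
arm_command(
  increments=[
    [[0,0,0,0],[0,0,0,0],[0,0,0,0.06],[0,0,0,0.06],[0,0,0,0.06]],
  ],
  grip_force=100,
)

```text
time: 30.9
eef_pos: [0.5135, 0.0596, 0.1929]
tcp_rot: [0.163, 0.687, -0.165, 0.689]
contact_force: [0.9, -8.9, 3.8]
opening: 0.527
```

```bash
python3 kn.py l3; python3 sh.py l1 l2 l3
```

```text
30.9 [0.5135 0.0596 0.1929] 1.1037 [ 0.0014 -0.0032 -1.    ] [-0.08 -0.03  2.   -0.    1.17 -1.18] [ 0.9 -8.9  3.8] [-1.36 -0.2  -0.6 ] 0.5274547501875723
net [([293.7, 283.2], 0.75)] pred [290.2 282.5]
red cen(row,col) [296.8 284. ] box [ 234  244  103  106 7469]
l1 l2 dx,dy px [-0. -0.] 1.0
l2 l3 dx,dy px [ 0.15 -0.48] 0.989
```

Emit:
arm_command(
  increments=[
    [[0,0,0,0.08],[0,0,0,0.08]],
  ],
)

```text
time: 31.35
eef_pos: [0.5116, 0.0606, 0.1926]
tcp_rot: [0.221, 0.674, -0.221, 0.67]
contact_force: [-6.0, -2.6, 8.0]
opening: 0.525
```

```bash
python3 kn.py l4; python3 sh.py l2 l3 l4; python3 sh.py l2 l4;python3 - <<'E'
import cv2
a=cv2.imread("pics/l2_scene.png");b=cv2.imread("pics/l4_scene.png")
print(cv2.absdiff(a,b)[100:300,430:660].mean(),cv2.absdiff(a,b)[100:300,0:120].mean())
E
```

```text
31.35 [0.5116 0.0606 0.1926] 0.9361 [-0.0056  0.0014 -1.    ] [-0.08 -0.03  2.    0.    1.18 -1.02] [-6.  -2.6  8. ] [-0.28  0.83  0.23] 0.5250604684979109
net [([296.3, 280.7], 0.81)] pred [294.6 282.4]
red cen(row,col) [300.9 283.7] box [ 234  248  103  105 7469]
l2 l3 dx,dy px [ 0.15 -0.48] 0.989
l3 l4 dx,dy px [-0.14  0.43] 0.995
l2 l4 dx,dy px [ 0.01 -0.05] 0.999
1.5233188405797102 1.269236111111111
```

View pics/l4.png

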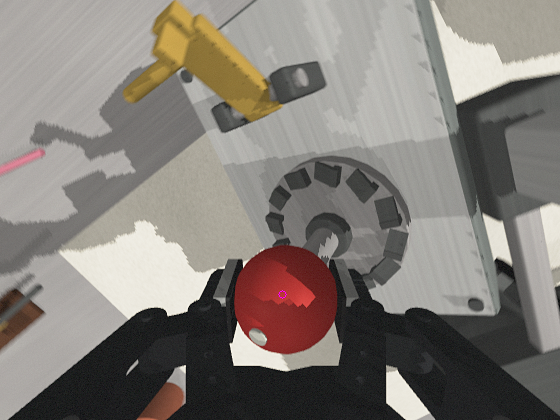

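Emit:
arm_command(
  increments=[
    [[0,0,0,0.08],[0,0,0,0.08],[0,0,0,0.04],[0,0,0,0]],
  ],
  grip_force=60,
)

```text
time: 32.05
eef_pos: [0.5117, 0.0609, 0.1924]
tcp_rot: [0.288, 0.648, -0.287, 0.644]
contact_force: [-6.9, -3.9, 6.1]
opening: 0.524
```

```bash
python3 kn.py l5; python3 sh.py l2 l5;python3 sh.py l1 l5
```

```text
32.05 [0.5117 0.0609 0.1924] 0.733 [-0.0045  0.0034 -1.    ] [-0.08 -0.03  2.    0.    1.18 -0.81] [-6.9 -3.9  6.1] [ 0.11  0.32 -0.97] 0.5240643801394215
net [([296.9, 284.0], 0.77)] pred [295.8 281.7]
red cen(row,col) [302.3 283.4] box [ 234  249  103  105 7483]
l2 l5 dx,dy px [ 0.12 -0.38] 0.996
l1 l5 dx,dy px [ 0.11 -0.38] 0.996
```

Emit:
arm_command(
  increments=[
    [[0,0,0,0],[0,0,0,0],[0,0,0,0],[0,0,0,0]],
  ],
  grip=6.5,
)

```text
time: 32.75
eef_pos: [0.5132, 0.0604, 0.1922]
tcp_rot: [0.286, 0.647, -0.286, 0.647]
contact_force: [0.0, -0.1, -0.2]
opening: 0.761
```

```bash
python3 kn.py l6; python3 sh.py l5 l6;python3 sh.py l1 l6
```

```text
32.75 [0.5132 0.0604 0.1922] 0.7391 [-2.e-04  3.e-04 -1.e+00] [-0.08 -0.03  2.    0.    1.17 -0.82] [ 0.  -0.1 -0.2] [-0.    0.02 -0.02] 0.761443166251835
net [([296.1, 278.9], 0.74)] pred [293.6 279.9]
red cen(row,col) [300.  281.7] box [ 231  248  105  104 7670]
l5 l6 dx,dy px [0.01 0.01] 1.0
l1 l6 dx,dy px [ 0.12 -0.36] 0.996
```

Emit:
arm_command(
  increments=[
    [[0,0,0,-0.15],[0,0,0,-0.16],[0,0,0,-0.16],[0,0,0,-0.16],[0,0,0,-0.1],[0,0,0,0],[0,0,0,0]],
  ],
)

```text
time: 33.83
eef_pos: [0.5133, 0.0603, 0.1924]
tcp_rot: [0.036, 0.706, -0.036, 0.706]
contact_force: [0.3, 0.6, 0.8]
opening: 0.761
```

Emit:
arm_command(
  increments=[
    [[0,0,0,0],[0,0,0,0],[0,0,0,0],[0,0,0,0],[0,0,0,0]],
  ],
  grip=4,
  grip_force=45,
)

```text
time: 34.45
eef_pos: [0.5133, 0.0602, 0.1927]
tcp_rot: [0.036, 0.706, -0.036, 0.706]
contact_force: [-3.1, -0.4, 2.8]
opening: 0.542
```

Emit:
arm_command(
  increments=[
    [[0,0,0,0.03],[0,0,0,0.03],[0,0,0,0.03],[0,0,0,0.03],[0,0,0,0]],
  ],
)

```text
time: 35.08
eef_pos: [0.5131, 0.06, 0.1926]
tcp_rot: [0.077, 0.703, -0.078, 0.703]
contact_force: [-2.1, -2.2, 5.3]
opening: 0.54
```

```bash
python3 kn.py n1; python3 sh.py l6 n1;python3 sh.py l1 n1
```

```text
35.075 [0.5131 0.06   0.1926] 1.3504 [-6.0e-04 -1.1e-03 -1.0e+00] [-0.08 -0.03  2.   -0.    1.17 -1.43] [-2.1 -2.2  5.3] [-0.31  0.37  0.92] 0.5404983170023419
net [([295.4, 283.9], 0.93)] pred [290.8 283.2]
red cen(row,col) [297.3 284. ] box [ 234  243  104  108 7545]
l6 n1 dx,dy px [-0.12  0.37] 0.996
l1 n1 dx,dy px [0.   0.01] 1.0
```

The wrist torque now shows a clear end-stop reaction of +0.92 N m, and the pan is back at its lowest position. I'll let go.

Emit:
arm_command(
  increments=[
    [[0,0,0,0],[0,0,0,0],[0,0,0,0],[0,0,0,0]],
  ],
  grip=7,
)

```text
time: 35.78
eef_pos: [0.5131, 0.0604, 0.1921]
tcp_rot: [0.079, 0.703, -0.078, 0.703]
contact_force: [-0.3, 0.2, -0.4]
opening: 0.817
```

```bash
python3 kn.py n2; python3 sh.py n1 n2;python3 sh.py l1 n2
```

```text
35.775 [0.5131 0.0604 0.1921] 1.3484 [-3.e-04  4.e-04 -1.e+00] [-0.08 -0.03  2.    0.    1.17 -1.43] [-0.3  0.2 -0.4] [ 0.04 -0.08  0.03] 0.8171741834645239
net [([296.3, 283.4], 0.64)] pred [291.5 282.5]
red cen(row,col) [298.2 283.2] box [ 233  244  105  108 7539]
n1 n2 dx,dy px [-0.01 -0.01] 1.0
l1 n2 dx,dy px [-0.01 -0.  ] 1.0
```

Emit:
arm_command(
  increments=[
    [[-1,0,0,0],[-3,0,0,0],[-4,0,0,0],[-5,0,0,0],[-4,0,0,0],[0,0,0,0],[0,0,0,0]],
  ],
)

```text
time: 36.85
eef_pos: [0.513, 0.0603, 0.362]
tcp_rot: [0.078, 0.703, -0.078, 0.703]
contact_force: [-0.3, -0.5, -1.2]
opening: 0.822
```

```bash
python3 kn.py n3; python3 sh.py n1 n3; python3 - <<'E'
from h import *
for c in("scene","top"): cv2.imwrite(f"pics/z_{c}.png",optics.read_camera(c))
for c in ("top","scene"):
    for q in ["bowl","jar","cup"]:
        print(c,q,[(np.round(d["at"],1).tolist(),round(d["conf"],2)) for d in optics.place_of(c,q)[:1]])
E
```

```text
36.85 [0.513  0.0603 0.362 ] 1.349 [-5.e-04  1.e-04 -1.e+00] [-0.08 -0.14  1.79  0.    1.49 -1.43] [-0.3 -0.5 -1.2] [ 0.02  0.   -0.06] 0.8217397527802696
net [([195.7, 282.0], 0.86)] pred [196.7 284.2]
red cen(row,col) [197.5 285.2] box [ 262  175   47   46 1581]
n1 n3 dx,dy px [-0.   -0.01] 1.0
top bowl [([220.5, 132.6], 0.55)]
top jar [([252.9, 153.3], 0.58)]
top cup [([165.8, 339.0], 0.81)]
scene bowl [([150.0, 346.2], 0.69)]
scene jar []
scene cup [([321.1, 298.6], 0.58)]
```

View pics/z_scene.png

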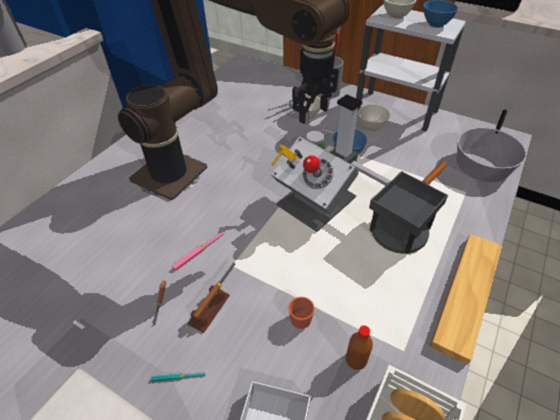

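View pics/z_top.png

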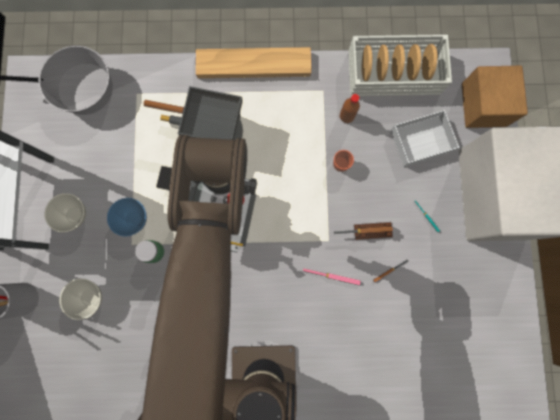

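The scene view shows the pan on the burner at (210, 405), the pawl laid back at (155, 287) and the rod on its rest at (300, 208). The bowl, jar and cup are where they were, and the gripper is clear of everything.

```bash
python3 -c "
from plant import ctrl; print(ctrl.sign_off())"
```

```text
the job is handed in; nothing more can be done
None
```

I did the job in the order asked and handed it in at about 37 s of the 67 s allowed.

- **Pawl:** I flicked it up and over with the rod tip, and the last pictures show it laid back clear of the ratchet wheel.
- **Rod:** it is back in the saddles of its rest, set down with about 4 N of contact, and the wrist view after release shows it between the cheeks.
- **Pan:** I turned the ball knob clockwise until the pan stopped moving. The last gentle turn met a clear end-stop reaction of about 0.9 N m. The pan stayed where it was to within 0.01 px in the scene camera after I let go and backed off.
- **Bystanders:** the bowl, jar and cup measure within about 3 px of their first pictures. The network did not find the jar in the last scene picture, but the top view shows it in place.

**Checks that disagreed or could not be made:**
- **Tool tilt:** the moves could not tilt the gripper to the panel's 30 degrees, so I gripped the ball centre with it vertical. It slipped a little towards the end of the first stroke.
- **Pan rebound:** a re-turn at 100 N grip force left the pan about 1.4 mm up. A slower turn at 45 N brought it back to its lowest position.
- **Pan travel:** no camera measures the pan's absolute height. The travel I saw was about 55 mm of the possible 63 mm, which fits a knob starting near 0.17 rad.

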